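# Knock a stuck sample tube out of its transport canister

### The arm

A 6-joint arm with a two-finger parallel gripper is mounted at the origin on the work surface. World frame = base frame: x ahead of the robot, y to its left, z up, the work surface at z = 0. Lengths are in mm, angles in rad, forces in N, time in s.
With the tool pointing down it reaches from about 275 to 1000 mm from the base axis. Payload 8.4 kg.
Tool frame: the origin (TCP) lies on the centre line of the jaws, within the pads' length; the fingertips stand r.tip_reach ahead of it and the grasp point (between the pads) lies 3 mm ahead of it (r.tip_reach is the distance from the TCP to the fingertips, in mm); z points along the fingers, y is the direction in which the jaws open and shut (so a half turn about z gives the same grasp; the last joint's range is limited). The gripper opens to 85 mm and grips with 20 to 120 N. Pads are 22 mm wide; open, the fingers measure 114 mm over their backs; the gripper's body (76 mm by 85 mm) begins 54 mm behind the grasp point. The pads swing forward as they close: fully open they stand 13 mm farther back than shut.
Start: joints at [1.2, 0.353, 1.633, -0, 1.155, -0.002], TCP at [225.309, 582.979, 253.281] pointing down, gripper open.
Joint ranges: [-2.63, 2.63], [-0.92, 2.1], [0.06, 2.66], [-1.3, 4.44], [0, 2.69], [-3.02, 3.02]. Speed limits (rad/s): [2.22, 2.22, 2.79, 3.14, 3.14, 3.14].

### API

Orientations are given as [roll, pitch, yaw] about the fixed x, y, z axes, in that order (R = Rz(yaw) Ry(pitch) Rx(roll)).
In Python, from rig import sense, optics, r, nets gives the robot as it stands. The module is installed in compiled form; this text tells all that it offers.
- The arm moves only by the tool carry_out, never from a script. Its argument "increments" is a list that holds one entry, the list of rows, each a list of 6 numbers: the shift along the tool's x, y, z normalised to -1 to 1, where 1 is 40 cm, then the turn, a rotation vector about the tool's x, y, z normalised to -1 to 1, where 1 is 60 degrees. A call has 1 to 5 rows; each row is the pose to reach, as a shift and turn from the pose commanded when the call began, along the tool's axes at that moment; what a row does not reach only later rows make up. A row lasts 1/12 s, in which the tool goes at most 41.7 mm and 7.16 degrees, less where a joint would pass 70% of its speed; a pose out of reach is approached as far as the arm can. A call with a number of a shift or a turn outside -1 to 1 is refused whole. A call with a gripper value outside its range is refused whole. "hand" is the closure, from 0 (fully open) to 1 (shut), set as the call begins (left out, the last holds). The fingers move at their own pace and stop on an object; "squeeze" is the grip in N (left out, the last holds). Time passes only in rows, so rows that repeat a pose let the fingers close. It gives the time, the measured TCP pose, the force and the opening at its end, in the units of the state.
- sense(): the state, without advancing time (a new reading comes with each control period).
- optics.grab_frame(name): name is "scene" or "top" or "wrist"; returns a dict with "img" (400x640x3 uint8, red, green, blue), "range_z" (400x640 float32, mm along the optical axis (not along the pixel's ray), 0 where there is no reading), "fov_y" (degrees; the focal length in pixels is half the picture's height over the tangent of half this angle, whatever the lens; pixels are square), "cx", "cy" (the principal point, pixels), "R" (3x3) and "t" (3): a world point X has camera coordinates R X + t. Camera axes: x right, y down, z forward; pixel columns grow to the right and rows downward; lengths in mm; the calibration is good to about 2 mm. The wrist camera is an equidistant fisheye: a pixel r from the principal point sees the ray r / f radians off the axis. A picture is of the moment at which its call begins.
- r.sign_off(): hands the job in, once; it reports no verdict.
Trained networks look in the newest picture that a camera, given by its name, has taken for a name from the list of things; names that differ only in an ending like _2 or _b are one class to them, and where a whole thing is asked for, a point or a joint stands for the part that bears it (a point fixed in the world has none). Each returns a list of dicts, best first, with "confidence" (0 to 1); they miss things now and then, are a little off and sometimes report something else, mostly with a low value. They report only what shows in the picture. A call takes as long as a camera call. They do not tell look-alikes from the thing itself.
- nets.trace(target, camera): "mask" (400x640 bool, what is visible of it).
- nets.tip_of(target, camera): "point" ([x, y, z] in mm, in world coordinates, good to about 4 mm: a listed point, or the origin of a listed thing).
The state is a dict: "clock": time; "qpos": joint angles; "qvel": joint speeds; "joint_efforts": joint torques, N m; "eef_pos": TCP position; "tcp_rot": TCP orientation; "contact_force": force on the tool from outside, world axes, zero at the start; "wrist_torque": the same for the moment, N m; "opening": opening from 0.0 (shut) to 1.0 (fully open).
Only numpy, scipy, OpenCV 4.12 (cv2) and the standard library are available. Lean on these libraries where they do the work, as an engineer would, in place of code of your own. Each camera call takes 0.05 s, during which the arm holds its last target.

### The job

The capped sample tube is stuck in the neck of its transport canister. Lift the canister out of its cradle, tip its mouth down over the steel tray and tap its rim against the tray's edge until the tube comes free and slides into the tray; then lay the empty canister back in its cradle. Do not disturb the bottle, the carton or the beaker.

Things in the scene. Friction and masses are not known exactly. Their poses are not given: they have to be found in the camera images.
- canister: White plastic canister, a straight square tube 130 long, 46 x 46 outside, about 0.2 kg, lying level in the cradle. Origin on its long axis at mid length (53 above the table as it lies). x runs from the open mouth (x = -65) to the closed bottom (x = +65); z is up as it lies. A square rim collar 54 x 54 goes round the mouth, x = -65 to -53. A slot in the top shows the tube inside
- canister_mouth (a point): centre of the open mouth, on the axis in the plane of the rim. In the neck, 12 to 20 inside it, two springy rubber cheeks pinch the tube's cap from left and right (y); they hold it with the mouth tipped 45 degrees below level. Each sharp tap of the tipped rim on something hard (at some 0.2 m/s) shifts the cap a few mm outwards
- tube: Glass sample tube 90 long, 17 in diameter, square grey cap 24 x 24 x 12 on the end at the canister's mouth; 40 g. Origin on its axis at mid length; x points from the cap (x = -45) to the round end. The cap's face is about 5 inside the mouth; it is free after moving about 5 outwards, then the tube slides out by its weight if tipped 30 degrees or more
- tray: Rectangular open steel tray fixed to the table, 180 (its x) by 190 (its y) outside and 45 high, walls 10 thick with a flat top, floor 4 thick. Origin at the centre of its underside
- tray_edge (a point): middle of the flat top of the tray's far (+x) wall, 45 above the table; the wall's 10 thick top runs along the tray's y
- cradle: Grey plastic cradle fixed to the table: base plate 110 x 78 x 10 with two U-shaped saddles, 14 long, centred at x = -37 and x = +37, so the middle 60 is open for fingers. Saddle floors are 30 above the table, cheeks 46 above it, 54 apart inside (4 of play on either side of the canister). Origin at the centre of its underside, x along the cradle
- cradle_seat (a point): where the canister's origin belongs when it lies in the cradle, 53 above the table
- bottle: white reagent bottle with blue cap, 60 in diameter, 140 high, stands beyond the work; origin at its underside
- carton: small paper carton 55 x 75 x 95 high; origin at its underside
- beaker: glass beaker, 70 in diameter, 85 high; origin at its underside
Mind the look-alikes: they are no part of the job. Of the things that look like the tube, the larger one is meant. What is shaped like the cradle but orange is not meant.

How it is judged:
By the outcome, as a careful person would: the job done as asked, in the order asked, and still so for the second after the job is handed in, with the robot touching nothing.
It also fails if it takes over 67 s, if anything falls off the work surface, if the arm or the gripper's body presses on something with over 40 N, if the wrist force passes 120 N, or if a joint passes its speed limit or range.

## Working session

There is one attempt and no reset: what is moved stays moved. The work goes in short steps, Python scripts to look and compute and a tool call to move; the robot and the scene stay as the last step left them, time stands still between calls to the robot, and variables do not carry over. Pictures are saved under pics/ and viewed, and the job is handed in when it is done.

Besides the shell and the picture viewer there is one more tool, called after "Emit:" as a command line: name --argument value ..., lists and objects as JSON in quotes. carry_out: Moves the arm, as the interface text tells. Its arguments: {"type":"object","properties":{"increments":{"type":"array","items":{"type":"array","items":{"type":"array","items":{"type":"number","minimum":-1,"maximum":1}}}},"hand":{"type":"number"},"squeeze":{"type":"number"}},"required":["increments"]}

```bash
mkdir -p pics; ls
cat > h.py <<'E'
import numpy as np, cv2
from rig import sense, optics, r, nets
def save(n,img): cv2.imwrite('pics/'+n+'.png', cv2.cvtColor(img,cv2.COLOR_RGB2BGR))
def cloud(f):
    H,W=f['range_z'].shape; F=H/2/np.tan(np.radians(f['fov_y']/2))
    v,u=np.mgrid[:H,:W]; z=f['range_z']
    P=np.stack([(u-f['cx'])/F*z,(v-f['cy'])/F*z,z],-1)
    return (P-f['t'])@f['R']   # world
def proj(f,X):
    F=400/2/np.tan(np.radians(f['fov_y']/2)); c=f['R']@np.array(X)+f['t']
    return c[:2]/c[2]*F+[f['cx'],f['cy']]
E
python3 - <<'E'
from h import *
print(sense()); print(r.tip_reach)
for c in ['scene','top']:
    f=optics.grab_frame(c); save(c+'0',f['img']); print(c,f['fov_y'],f['R'],f['t'])
    for n in ['canister','canister_mouth','tube','tray','tray_edge','cradle','cradle_seat','bottle','carton','beaker']:
        for d in nets.tip_of(n,c): print(n,np.round(d['point']),round(d['confidence'],2),proj(f,d['point']).round())
E
```

```text
pics
{'clock': 0.0, 'qpos': array([ 1.19957328e+00,  3.53682086e-01,  1.63412503e+00,  8.14027361e-06,
        1.15521140e+00, -2.41893035e-03]), 'qvel': array([ 1.10678363e-03, -2.22140352e-05, -2.21968244e-03, -1.51636222e-03,
       -3.94804219e-04,  7.41696586e-04]), 'joint_efforts': array([ 3.20103791e-03, -6.05273366e+01, -3.42058754e+01,  3.56296532e-04,
        9.73213348e-03,  1.00324638e-05]), 'eef_pos': array([225.15985769, 582.55594663, 252.5443653 ]), 'tcp_rot': array([-3.14016681e+00, -1.08917253e-05,  2.77278523e+00]), 'contact_force': array([ 0.72310313, -0.30331145, -0.01581174]), 'wrist_torque': array([-0.03678126, -0.00144531,  0.02865765]), 'opening': 1.0011707752892212}
22.0
scene 48.85600161945855 [[-0.10184725  0.9946597   0.0167098 ]
 [ 0.74853947  0.08768776 -0.65726671]
 [-0.65522195 -0.05443286 -0.7534728 ]] [  73.17724713 -377.15958806 1380.49068784]
canister_mouth [ 441. -202.   57.] 0.91 [248. 164.]
tube [ 490. -184.   50.] 0.68 [251. 181.]
tube [ 361. -127.    8.] 0.47 [284. 159.]
tray [463. 194.  -1.] 0.69 [409. 201.]
tray_edge [549. 179.  45.] 0.6 [40
[... 582 characters left out ...]
63058]] [ 10.59945404 544.83030372 853.92766935]
canister [ 502. -185.   52.] 0.74 [425. 220.]
canister [ 506. -186.   54.] 0.7 [425. 218.]
canister_mouth [ 436. -202.   52.] 0.82 [436. 255.]
tube [ 486. -189.   56.] 0.74 [428. 229.]
tube [ 363. -125.    9.] 0.58 [393. 294.]
tray [464. 194.   0.] 0.74 [229. 247.]
tray [704.   4.  -6.] 0.36 [322. 126.]
tray_edge [542. 182.  44.] 0.84 [230. 205.]
cradle [516. -17.   3.] 0.73 [335. 217.]
cradle [ 503. -187.    2.] 0.66 [421. 222.]
cradle_seat [ 507. -185.   53.] 0.91 [425. 217.]
cradle_seat [518. -14.  55.] 0.86 [333. 214.]
bottle [704.   3.  -2.] 0.62 [322. 126.]
carton [702. 252.  -1.] 0.97 [200. 130.]
carton [547. 183.  42.] 0.52 [229. 202.]
```

View pics/top0.png

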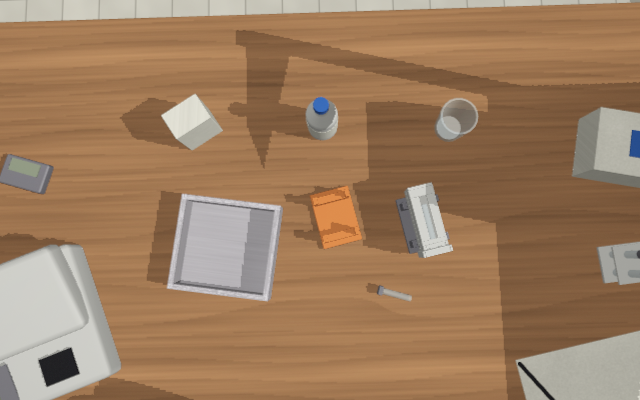

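View pics/scene0.png

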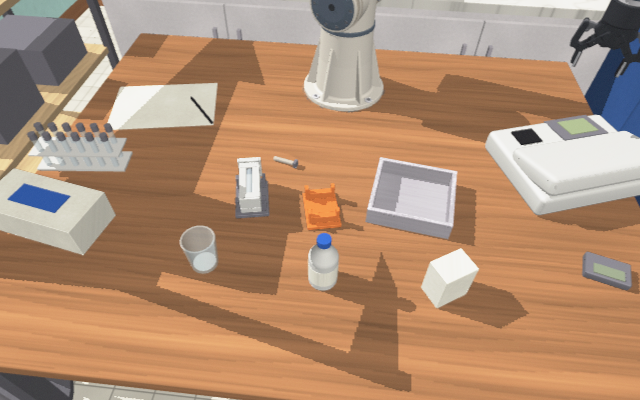

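Run:
```python
from h import *
f=optics.grab_frame('top'); im=f['img']
save('crop0',cv2.resize(im[170:310,180:480],None,fx=2.6,fy=2.6,interpolation=cv2.INTER_CUBIC))
P=cloud(f)
# canister outer top points
def rect(m):
    q=P[m][:,:2].astype(np.float32); return cv2.minAreaRect(q)
X,Y,Z=P[...,0],P[...,1],P[...,2]
m=(abs(Y+187)<60)&(abs(X-500)<110)&(Z>68)&(Z<95)
print('can',m.sum(),rect(m),np.median(Z[m]))
m2=m&(Z<77.5); 
q=P[m2][:,:2]; c=q.mean(0); u,s,vt=np.linalg.svd(q-c,full_matrices=False); a=vt[0]*np.sign(vt[0][0]); 
t=(q-c)@a; n=(q-c)@[-a[1],a[0]]
print(c,np.degrees(np.arctan2(a[1],a[0])),np.percentile(t,[.5,99.5]),np.percentile(n,[1,99]))
m=(abs(Y-190)<130)&(abs(X-460)<125)&(Z>41)&(Z<50)
print('tray',m.sum(),rect(m),np.median(Z[m]))
```

```text
can 1537 ((502.0986022949219, -186.54653930664062), (129.96224975585938, 54.06275939941406), 12.121482849121094) 74.6158721692935
[ 504.93029547 -185.77617192] 11.705271885197675 [-66.40948049  61.36341067] [-23.44107757  22.62369197]
tray 1907 ((463.9092712402344, 193.4595489501953), (190.727783203125, 180.1315155029297), 81.38636779785156) 43.442169652970854
```

View pics/crop0.png

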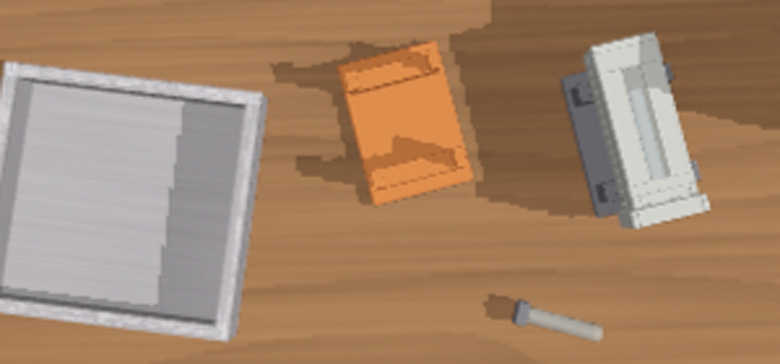

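```bash
cat > mv.py <<'E'
import json,os,numpy as np
from scipy.spatial.transform import Rotation as Ro
from rig import sense
F='cmd.json'
def cmd():
    if os.path.exists(F):
        d=json.load(open(F)); return np.array(d['p']),Ro.from_euler('xyz',d['e'])
    return np.array([225.309,582.979,253.281]),Ro.from_euler('xyz',sense()['tcp_rot'])
def put(p,R): json.dump({'p':list(p),'e':list(R.as_euler('xyz'))},open(F,'w'))
def inc(p,R,nd=3):
    p0,R0=cmd(); 
    s=R0.inv().apply(np.array(p)-p0)/400; t=np.degrees((R0.inv()*R).as_rotvec())/60
    return np.round(np.r_[s,t],nd)
def done(row):
    row=np.array(row,float); p0,R0=cmd()
    put(p0+R0.apply(row[:3]*400), R0*Ro.from_rotvec(np.radians(row[3:]*60)))
def down(yaw,tilt=0):
    # tool down, canister axis (mouth->bottom) azimuth yaw deg, mouth tipped down by tilt
    # tool x = canister +x ; tool z = canister -z ; tilt about canister y lowers the mouth
    return Ro.from_euler('z',yaw,degrees=True)*Ro.from_euler('y',-tilt,degrees=True)*Ro.from_euler('x',180,degrees=True)
def steps(p,R,n):
    """n waypoints as successive rows when total fits"""
    v=inc(p,R,4); return [list(np.round(v*(i+1)/n,3)) for i in range(n)]
def stat():
    s=sense(); p,R=cmd()
    print('t',round(s['clock'],2),'eef',s['eef_pos'].round(1),'err',(s['eef_pos']-p).round(1),'roterr',np.degrees((R.inv()*Ro.from_euler('xyz',s['tcp_rot'])).as_rotvec()).round(1),'q',s['qpos'].round(2),'F',s['contact_force'].round(1),'open',round(s['opening'],3))
E
python3 - <<'E'
from mv import *
g=np.array([502.1,-186.5])-8*np.array([np.cos(np.radians(12)),np.sin(np.radians(12))]); print(g)
R=down(12); print(R.as_matrix().round(2))
T=[g[0],g[1],190]
p0,R0=cmd(); print(p0,T, inc(T,R)); stat()
E
```

```text
[ 494.27481919 -188.16329353]
[[ 0.98  0.21  0.  ]
 [ 0.21 -0.98 -0.  ]
 [ 0.    0.   -1.  ]]
[225.309 582.979 253.281] [np.float64(494.2748191941296), np.float64(-188.16329352654208), 190] [-1.322 -1.556  0.158 -0.     0.     2.448]
t 1.15 eef [225.3 583.  253.3] err [ 0. -0. -0.] roterr [0. 0. 0.] q [ 1.2   0.35  1.63  0.    1.16 -0.  ] F [-0.2  0.6 -0.2] open 1.002
```

```bash
cat > plan.py <<'E'
from mv import *
def path(p,R,n):
    """n calls; prints single final row for each, simulating"""
    p0,R0=cmd(); rv=(R0.inv()*R).as_rotvec(); sv=(p0,R0)
    for i in range(n):
        a=(i+1)/n; pt=p0+(np.array(p)-p0)*a; Rt=R0*Ro.from_rotvec(rv*a)
        v=inc(pt,Rt); print([float(x)+0 for x in v]); done(v)
    put(*sv)
E
python3 - <<'E'
from plan import *
path([494.3,-188.2,190],down(12),5)
E
```

```text
[-0.264, -0.311, 0.032, 0.0, 0.0, 0.49]
[-0.384, -0.141, 0.031, 0.0, 0.0, 0.489]
[-0.403, 0.064, 0.032, 0.0, 0.0, 0.49]
[-0.319, 0.254, 0.032, 0.0, 0.0, 0.489]
[-0.154, 0.379, 0.031, 0.0, 0.0, 0.49]
```

Emit:
carry_out --increments '[[[-0.264,-0.311,0.032,0,0,0.49],[-0.264,-0.311,0.032,0,0,0.49],[-0.264,-0.311,0.032,0,0,0.49],[-0.264,-0.311,0.032,0,0,0.49],[-0.264,-0.311,0.032,0,0,0.49]]]' --hand 0 --squeeze 80

```text
clock: 1.57
eef_pos: [279.5, 422.9, 239.5]
tcp_rot: [-3.138, 0.003, 2.25]
contact_force: [0.1, 0.1, -0.1]
opening: 1.002
```

Emit:
carry_out --increments '[[[-0.384,-0.141,0.031,0,0,0.489],[-0.384,-0.141,0.031,0,0,0.489],[-0.384,-0.141,0.031,0,0,0.489],[-0.384,-0.141,0.031,0,0,0.489],[-0.384,-0.141,0.031,0,0,0.489]]]'

```text
clock: 1.98
eef_pos: [333.7, 269.2, 227.5]
tcp_rot: [-3.14, 0.003, 1.737]
contact_force: [-0.3, 0.7, -0.8]
opening: 0.998
```

Emit:
carry_out --increments '[[[-0.403,0.064,0.032,0,0,0.49],[-0.403,0.064,0.032,0,0,0.49],[-0.403,0.064,0.032,0,0,0.49],[-0.403,0.064,0.032,0,0,0.49],[-0.403,0.064,0.032,0,0,0.49]]]'

```text
clock: 2.4
eef_pos: [388.2, 115.5, 215.2]
tcp_rot: [3.14, 0.001, 1.223]
contact_force: [0.5, 1.0, 0.4]
opening: 0.999
```

Emit:
carry_out --increments '[[[-0.319,0.254,0.032,0,0,0.489],[-0.319,0.254,0.032,0,0,0.489],[-0.319,0.254,0.032,0,0,0.489],[-0.319,0.254,0.032,0,0,0.489],[-0.319,0.254,0.032,0,0,0.489]]]'

```text
clock: 2.82
eef_pos: [442.9, -38.3, 202.6]
tcp_rot: [3.139, -0.001, 0.712]
contact_force: [0.3, 0.0, -0.3]
opening: 1.002
```

Emit:
carry_out --increments '[[[-0.154,0.379,0.031,0,0,0.49],[-0.154,0.379,0.031,0,0,0.49],[-0.154,0.379,0.031,0,0,0.49],[-0.154,0.379,0.031,0,0,0.49],[-0.154,0.379,0.031,0,0,0.49]]]'

```text
clock: 3.23
eef_pos: [497.5, -193.1, 190.1]
tcp_rot: [3.139, -0.002, 0.201]
contact_force: [-1.1, 0.7, 0.5]
opening: 1.0
```

Run:
```python
from h import *
from plan import *
for v in [[-0.264,-0.311,0.032,0,0,0.49],[-0.384,-0.141,0.031,0,0,0.489],[-0.403,0.064,0.032,0,0,0.49],[-0.319,0.254,0.032,0,0,0.489],[-0.154,0.379,0.031,0,0,0.49]]: done(v)
stat()
f=optics.grab_frame('wrist'); save('w1',f['img']); f=optics.grab_frame('top'); save('t1',f['img'][120:320,300:540])
stat()
```

```text
t 3.23 eef [ 497.5 -193.1  190.1] err [ 3.  -4.9  0. ] roterr [-0.2  0.1  0.5] q [-0.37  0.28  1.89 -0.    0.96  1.  ] F [-1.1  0.7  0.5] open 1.0
t 3.33 eef [ 494.9 -188.8  189.8] err [ 0.5 -0.6 -0.3] roterr [ 0.  -0.   0.1] q [-0.37  0.28  1.9   0.    0.97  0.99] F [-1.  -0.7 -0.2] open 0.998
```

View pics/w1.png

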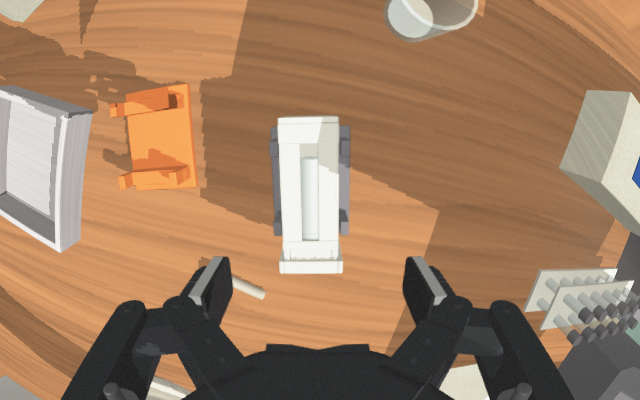

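Run:
```python
from plan import *
print(steps([494.3,-188.2,57],down(12),5))
```

```text
[[np.float64(-0.0), np.float64(-0.0), np.float64(0.067), np.float64(0.0), np.float64(0.0), np.float64(-0.0)], [np.float64(-0.0), np.float64(-0.0), np.float64(0.133), np.float64(0.0), np.float64(0.0), np.float64(-0.0)], [np.float64(-0.0), np.float64(-0.0), np.float64(0.2), np.float64(0.0), np.float64(0.0), np.float64(-0.0)], [np.float64(-0.0), np.float64(-0.0), np.float64(0.266), np.float64(0.0), np.float64(0.0), np.float64(-0.0)], [np.float64(-0.0), np.float64(-0.0), np.float64(0.333), np.float64(0.0), np.float64(0.0), np.float64(-0.0)]]
```

Emit:
carry_out --increments '[[[0,0,0.08,0,0,0],[0,0,0.16,0,0,0],[0,0,0.24,0,0,0],[0,0,0.3,0,0,0],[0,0,0.333,0,0,0]]]'

```text
clock: 3.75
eef_pos: [492.8, -185.8, 54.4]
tcp_rot: [-3.139, 0.003, 0.213]
contact_force: [-0.8, -0.3, 0.1]
opening: 0.999
```

Run:
```python
from h import *
from plan import *
done([0,0,.333,0,0,0])
stat()
f=optics.grab_frame('wrist'); save('w2',f['img']); f=optics.grab_frame('top'); save('t2',cv2.resize(f['img'][120:320,300:540],None,fx=3,fy=3))
stat()
```

```text
t 3.75 eef [ 492.8 -185.8   54.4] err [-1.6  2.4 -2.5] roterr [ 0.1 -0.2 -0.2] q [-0.36  0.48  1.98  0.    0.68  0.99] F [-0.8 -0.3  0.1] open 0.999
t 3.85 eef [ 492.7 -185.9   54.9] err [-1.7  2.3 -2. ] roterr [ 0.2 -0.2 -0.2] q [-0.36  0.48  1.98  0.    0.68  0.99] F [0.  0.2 0.6] open 1.002
```

View pics/w2.png

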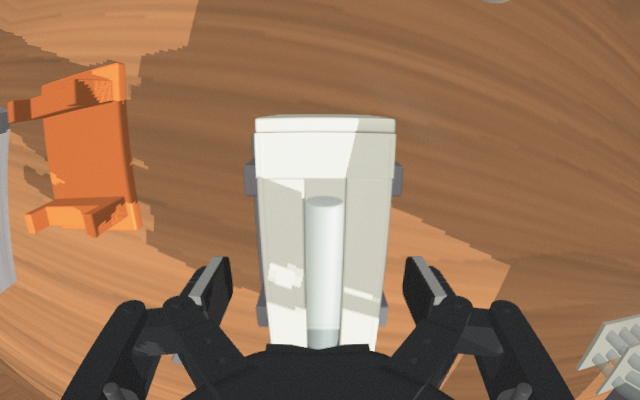

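Emit:
carry_out --increments '[[[0,0,0,0,0,0],[0,0,0,0,0,0]]]'

```text
clock: 4.02
eef_pos: [495.2, -187.7, 58.1]
tcp_rot: [3.141, -0.001, 0.211]
contact_force: [-0.2, -0.1, 1.6]
opening: 1.0
```

Emit:
carry_out --increments '[[[0,0,0,0,0,0],[0,0,0,0,0,0],[0,0,0,0,0,0],[0,0,0,0,0,0],[0,0,0,0,0,0]]]' --hand 1 --squeeze 80

```text
clock: 4.43
eef_pos: [494.9, -188.4, 57.9]
tcp_rot: [3.141, -0.001, 0.209]
contact_force: [-1.3, 1.3, 8.5]
opening: 0.532
```

Emit:
carry_out --increments '[[[0,0,0,0,0,0],[0,0,0,0,0,0],[0,0,0,0,0,0],[0,0,0,0,0,0],[0,0,0,0,0,0]]]'

```text
clock: 4.85
eef_pos: [494.9, -188.4, 57.9]
tcp_rot: [3.141, -0.001, 0.209]
contact_force: [-2.5, 2.3, 9.0]
opening: 0.53
```

Run:
```python
from h import *
from plan import *
stat()
f=optics.grab_frame('wrist'); save('w3',f['img'])
stat()
# lift 5 calls later
for p,R,n in [([494.3,-188.2,240],down(12),1)]: path(p,R,n)
```

```text
t 4.85 eef [ 494.9 -188.4   57.9] err [ 0.5 -0.2  1. ] roterr [-0.   0.1  0. ] q [-0.37  0.48  1.98  0.    0.68  0.99] F [-2.5  2.3  9. ] open 0.53
t 4.9 eef [ 494.9 -188.4   57.9] err [ 0.5 -0.2  1. ] roterr [-0.   0.1  0. ] q [-0.37  0.48  1.98  0.    0.68  0.99] F [-1.8  0.4  8.8] open 0.53
[0.0, 0.0, -0.458, 0.0, 0.0, 0.0]
```

View pics/w3.png

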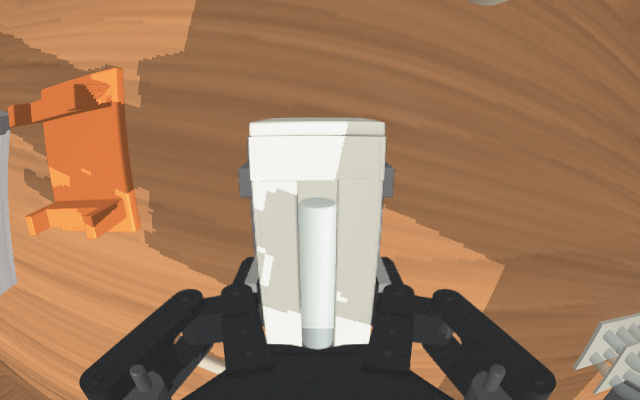

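Emit:
carry_out --increments '[[[0,0,-0.03,0,0,0],[0,0,-0.09,0,0,0],[0,0,-0.16,0,0,0],[0,0,-0.23,0,0,0],[0,0,-0.3,0,0,0]]]'

```text
clock: 5.32
eef_pos: [493.8, -188.0, 178.7]
tcp_rot: [-3.141, 0.001, 0.209]
contact_force: [-0.1, -1.0, -2.9]
opening: 0.529
```

Emit:
carry_out --increments '[[[0,0,-0.06,0,0,0],[0,0,-0.11,0,0,0],[0,0,-0.15,0,0,0],[0,0,-0.16,0,0,0],[0,0,-0.16,0,0,0]]]'

```text
clock: 5.73
eef_pos: [494.8, -188.4, 242.4]
tcp_rot: [3.14, -0.002, 0.209]
contact_force: [0.1, 0.5, -2.5]
opening: 0.528
```

Run:
```python
from h import *
from plan import *
done([0,0,-.3,0,0,0]);done([0,0,-.16,0,0,0])
stat()
f=optics.grab_frame('top'); save('t4',cv2.resize(f['img'][120:320,300:540],None,fx=3,fy=3)); 
f=optics.grab_frame('scene'); save('s4',f['img'])
stat()
# tap geometry
az=-4.; tilt=42.
ta=np.array([463.9,193.5]); e=np.array([np.cos(np.radians(-8.6)),np.sin(np.radians(-8.6))]); n=np.array([-e[1],e[0]])
edge=ta+85*e-25*n; print('edge pt',edge)
def tcp_for(contact,az,tilt,lift):
    R=down(az,tilt)
    # tool frame: x=canister x, z=-canister z. TCP in canister frame: x=-7.5, z=+4 (57.9-53.5)
    # rim low corner in canister: x=-65,z=-27
    off=R.apply([-7.5+65,0,-(4.+27)])
    return np.array([*contact,45+lift])+off,R
for tl in (0,30,80):
    print(tl,tcp_for(edge,az,tilt,tl)[0])
P,R=tcp_for(edge,az,tilt,120)
path(P,down(az,0),3)
```

```text
t 5.73 eef [ 494.8 -188.4  242.4] err [ 0.4 -0.2  1.5] roterr [-0.1  0.1  0. ] q [-0.37  0.21  1.85 -0.    1.07  1.  ] F [ 0.1  0.5 -2.5] open 0.528
t 5.83 eef [ 493.8 -188.   240.2] err [-0.6  0.2 -0.7] roterr [ 0.  -0.1  0. ] q [-0.37  0.22  1.85 -0.    1.07  1.  ] F [-0.9 -0.6 -2.8] open 0.532
edge pt [544.2059088  156.07058628]
0 [566.14012635 154.53679638 106.51249946]
30 [566.14012635 154.53679638 136.51249946]
80 [566.14012635 154.53679638 186.51249946]
[0.118, -0.267, 0.012, 0.0, 0.0, 0.089]
[0.092, -0.277, 0.012, 0.0, 0.0, 0.089]
[0.067, -0.284, 0.012, 0.0, 0.0, 0.088]
```

View pics/s4.png

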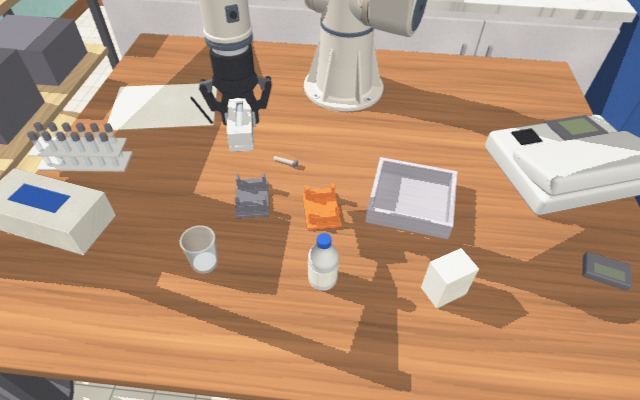

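Emit:
carry_out --increments '[[[0.015,-0.034,0,0,0,0.01],[0.04,-0.09,0.004,0,0,0.03],[0.066,-0.15,0.008,0,0,0.05],[0.092,-0.21,0.01,0,0,0.07],[0.118,-0.267,0.012,0,0,0.089]]]'

```text
clock: 6.25
eef_pos: [517.5, -72.6, 234.3]
tcp_rot: [-3.141, 0.003, 0.115]
contact_force: [1.0, 0.0, -2.5]
opening: 0.531
```

Emit:
carry_out --increments '[[[0.018,-0.055,0.002,0,0,0.018],[0.036,-0.11,0.004,0,0,0.036],[0.055,-0.166,0.007,0,0,0.054],[0.074,-0.222,0.01,0,0,0.072],[0.092,-0.277,0.012,0,0,0.089]]]'

```text
clock: 6.67
eef_pos: [541.3, 41.5, 229.4]
tcp_rot: [3.141, 0.003, 0.022]
contact_force: [0.4, 0.3, -2.8]
opening: 0.528
```

Emit:
carry_out --increments '[[[0.018,-0.075,0.003,0,0,0.023],[0.036,-0.15,0.006,0,0,0.046],[0.052,-0.22,0.009,0,0,0.068],[0.062,-0.265,0.012,0,0,0.083],[0.067,-0.284,0.012,0,0,0.088]]]'

```text
clock: 7.08
eef_pos: [565.7, 156.9, 224.4]
tcp_rot: [3.141, 0.003, -0.068]
contact_force: [-0.2, -1.0, -2.9]
opening: 0.532
```

Run:
```python
from h import *
from plan import *
for v in ([.118,-.267,.012,0,0,.089],[.092,-.277,.012,0,0,.089],[.067,-.284,.012,0,0,.088]): done(v)
stat()
f=optics.grab_frame('top'); save('t5',f['img']); np.savez('t5.npz',**{k:f[k] for k in f})
P=cloud(f); X,Y,Z=P[...,0],P[...,1],P[...,2]
roi=(abs(Y+187)<70)&(abs(X-502)<90)
m=roi&(Z>5)&(Z<60); print('cradle all',m.sum(),cv2.minAreaRect(P[m][:,:2].astype(np.float32)))
m=roi&(Z>26)&(Z<34); print('floors',m.sum(),cv2.minAreaRect(P[m][:,:2].astype(np.float32)))
m=roi&(Z>41)&(Z<55); print('cheeks',m.sum(),cv2.minAreaRect(P[m][:,:2].astype(np.float32)))
stat()
p,R=cmd(); path(p,down(-4,42),2)
```

```text
t 7.08 eef [565.7 156.9 224.4] err [-0.6  2.3 -2.1] roterr [-0.  -0.2 -0.1] q [0.27 0.33 1.74 0.   1.08 1.91] F [-0.2 -1.  -2.9] open 0.532
cradle all 2222 ((501.6791687011719, -186.98043823242188), (109.71678924560547, 78.47724914550781), 11.770587921142578)
floors 399 ((501.4676208496094, -186.1502685546875), (87.70671081542969, 68.85641479492188), 12.419571876525879)
cheeks 135 ((501.91094970703125, -187.30715942382812), (87.5823974609375, 70.24871063232422), 12.071480751037598)
t 7.13 eef [565.9 156.9 224.7] err [-0.4  2.3 -1.8] roterr [-0.  -0.1 -0.1] q [0.27 0.32 1.74 0.   1.08 1.91] F [ 0.9  0.7 -1.8] open 0.526
[0.0, 0.0, 0.0, 0.0, 0.35, 0.0]
[0.0, 0.0, 0.0, 0.0, 0.35, 0.0]
```

Emit:
carry_out --increments '[[[0,0,0,0,0.05,0],[0,0,0,0,0.12,0],[0,0,0,0,0.2,0],[0,0,0,0,0.28,0],[0,0,0,0,0.35,0]]]'

```text
clock: 7.55
eef_pos: [565.3, 153.3, 225.7]
tcp_rot: [3.141, -0.368, -0.069]
contact_force: [0.9, -0.4, -2.8]
opening: 0.529
```

Emit:
carry_out --increments '[[[0,0,0,0,0.08,0],[0,0,0,0,0.16,0],[0,0,0,0,0.24,0],[0,0,0,0,0.31,0],[0,0,0,0,0.35,0]]]'

```text
clock: 7.97
eef_pos: [567.2, 150.2, 232.9]
tcp_rot: [3.137, -0.704, -0.063]
contact_force: [1.1, -2.0, -2.9]
opening: 0.525
```

Emit:
carry_out --increments '[[[0,0,0,0,0,0],[0,0,0,0,0,0],[0,0,0,0,0,0]]]'

```text
clock: 8.22
eef_pos: [568.8, 150.9, 234.7]
tcp_rot: [3.14, -0.703, -0.067]
contact_force: [0.1, 0.4, -2.8]
opening: 0.527
```

Run:
```python
from h import *
from plan import *
for v in ([0,0,0,0,.35,0],[0,0,0,0,.35,0]): done(v)
stat()
f=optics.grab_frame('top'); save('t6',cv2.resize(f['img'][150:320,140:340],None,fx=3.5,fy=3.5,interpolation=cv2.INTER_CUBIC))
f=optics.grab_frame('scene'); save('s6',cv2.resize(f['img'][60:280,300:540],None,fx=2.7,fy=2.7,interpolation=cv2.INTER_CUBIC))
f=optics.grab_frame('wrist'); save('w6',f['img'])
stat()
```

```text
t 8.22 eef [568.8 150.9 234.7] err [ 2.5 -3.7  8.2] roterr [-0.  -1.7 -0.1] q [ 0.42  0.13  2.18 -1.05  0.36  2.98] F [ 0.1  0.4 -2.8] open 0.527
t 8.37 eef [569.3 151.2 235.1] err [ 3.  -3.4  8.6] roterr [ 0.  -1.6 -0.1] q [ 0.43  0.13  2.18 -1.05  0.36  2.98] F [-0.8 -0.2 -3.2] open 0.533
```

View pics/t6.png

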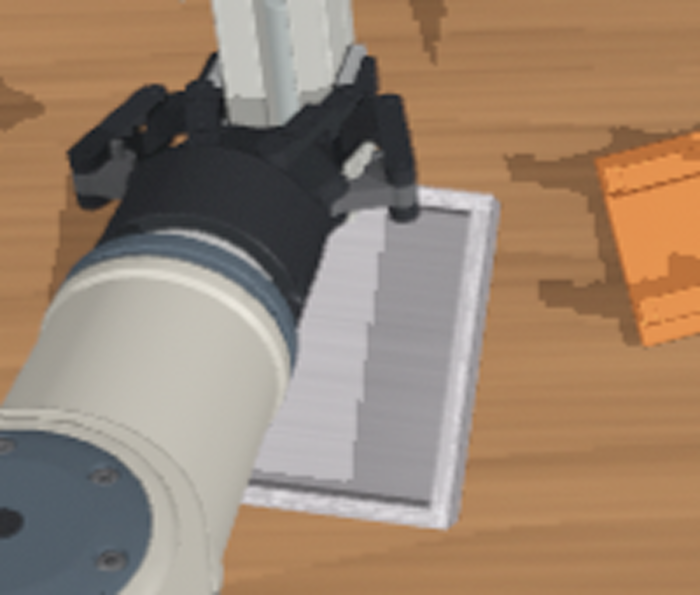

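View pics/s6.png

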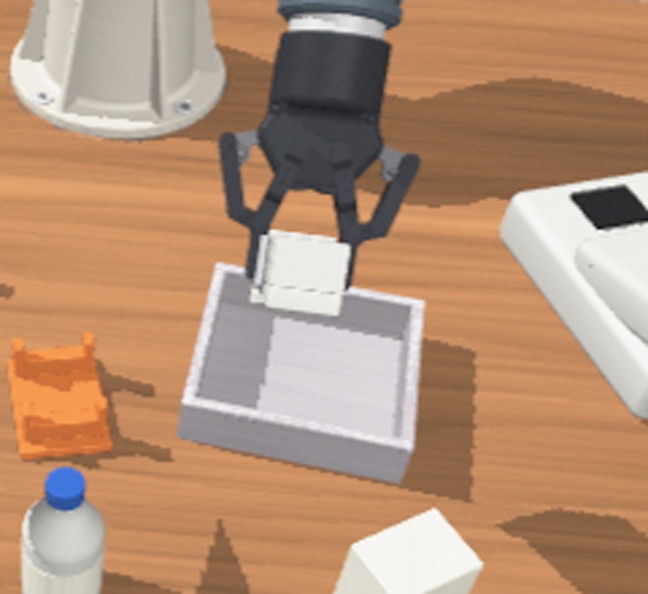

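View pics/w6.png

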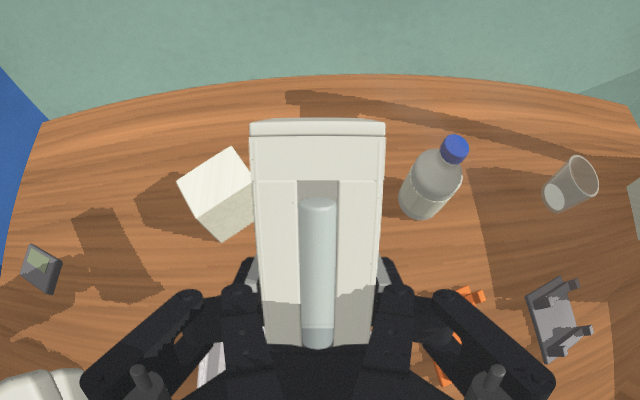

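```bash
cat >> plan.py <<'E'
ta=np.array([463.9,193.5]); e_=np.array([np.cos(np.radians(-8.6)),np.sin(np.radians(-8.6))]); n_=np.array([-e_[1],e_[0]])
def tap(az,tilt,lift,ly=-15,lx=85):
    R=down(az,tilt); c=ta+lx*e_+ly*n_
    return np.array([*c,45+lift])+R.apply([-7.5+65,0,-(4.+27)]),R
def anchor():
    s=sense(); put(s['eef_pos'],Ro.from_euler('xyz',s['tcp_rot']))
E
python3 - <<'E'
from plan import *
anchor()
P,R=tap(12,42,120); print(P); path(P,R,1)
print(steps(P,R,5))
E
```

```text
[567.20855519 170.52966633 226.51249946]
[-0.02, -0.048, 0.011, 0.175, 0.027, -0.199]
[[np.float64(-0.004), np.float64(-0.01), np.float64(0.002), np.float64(0.035), np.float64(0.005), np.float64(-0.04)], [np.float64(-0.008), np.float64(-0.019), np.float64(0.004), np.float64(0.07), np.float64(0.011), np.float64(-0.08)], [np.float64(-0.012), np.float64(-0.029), np.float64(0.006), np.float64(0.105), np.float64(0.016), np.float64(-0.119)], [np.float64(-0.016), np.float64(-0.038), np.float64(0.009), np.float64(0.14), np.float64(0.022), np.float64(-0.159)], [np.float64(-0.02), np.float64(-0.048), np.float64(0.011), np.float64(0.175), np.float64(0.027), np.float64(-0.199)]]
```

Emit:
carry_out --increments '[[[-0.004,-0.01,0.002,0.035,0.005,-0.04],[-0.008,-0.019,0.004,0.07,0.011,-0.08],[-0.012,-0.029,0.006,0.105,0.016,-0.119],[-0.016,-0.038,0.009,0.14,0.022,-0.159],[-0.02,-0.048,0.011,0.175,0.027,-0.199]]]'

```text
clock: 8.78
eef_pos: [567.3, 170.8, 226.6]
tcp_rot: [3.14, -0.734, 0.214]
contact_force: [0.4, -0.5, -2.9]
opening: 0.527
```

Emit:
carry_out --increments '[[[0,0,0,0,0,0],[0,0,0,0,0,0],[0,0,0,0,0,0]]]'

```text
clock: 9.03
eef_pos: [567.4, 170.5, 226.7]
tcp_rot: [3.14, -0.733, 0.209]
contact_force: [0.1, -0.1, -2.4]
opening: 0.531
```

Run:
```python
from plan import *
done([-0.02, -0.048, 0.011, 0.175, 0.027, -0.199])
stat(); anchor()
P,R=tap(12,42,120); path(P,R,1)
P,R=tap(12,42,25); path(P,R,1)
```

```text
t 9.03 eef [567.4 170.5 226.7] err [-0.  -0.1  0.1] roterr [-0.1  0.   0. ] q [ 0.34  0.13  2.23 -1.04  0.1   2.7 ] F [ 0.1 -0.1 -2.4] open 0.531
[0.0, 0.0, 0.0, 0.001, 0.0, 0.0]
[-0.159, 0.0, 0.176, 0.001, 0.0, 0.0]
```

```bash
cat > kin.py <<'E'
import numpy as np
from scipy.optimize import least_squares
from scipy.spatial.transform import Rotation as Ro
from rig import sense
def rz(a): return Ro.from_euler('z',a)
def ry(a): return Ro.from_euler('y',a)
def fk(q,k):
    a1,d1,a2,a3,d4,d6=k
    R1=rz(q[0]); p=R1.apply([a1,0,d1]); R2=R1*ry(q[1]); p=p+R2.apply([0,0,a2]); R3=R2*ry(q[2]); p=p+R3.apply([a3,0,d4])
    R4=R3*rz(s4*q[3])*ry(q[4]); p=p+R4.apply([0,0,d6]); return p,R4*rz(s6*q[5]+o6)
s4=1;s6=1;o6=np.pi/2
D=[([1.19957,.353682,1.634125,0,1.155211,-.00242],[225.16,582.56,252.54]),
([-.37,.28,1.9,0,.97,.99],[494.9,-188.8,189.8]),([-.37,.48,1.98,0,.68,.99],[494.9,-188.4,57.9]),
([-.37,.22,1.85,0,1.07,1.],[493.8,-188.,240.2]),([.27,.32,1.74,0,1.08,1.91],[565.9,156.9,224.7]),
([.43,.13,2.18,-1.05,.36,2.98],[569.3,151.2,235.1])]
s=sense(); D.append((s['qpos'],s['eef_pos']))
E0=[[-3.14016681,0,2.77278523],None,[3.141,-.001,.209],None,None,[3.14,-.703,-.067],s['tcp_rot']]
def fit():
    f=lambda k: np.concatenate([(fk(q,k)[0]-np.array(p)) for q,p in D]+[(np.array(k)-[0,400,450,0,450,250])*.002])
    return least_squares(f,[50,400,450,0,450,250])
if __name__=='__main__':
    o=fit(); print(o.x.round(1)); print(o.fun[:-6].reshape(-1,3).round(1))
    for (q,p),e in zip(D,E0):
        if e is None: continue
        R=fk(q,o.x)[1]; print((R.inv()*Ro.from_euler('xyz',e)).as_rotvec().round(2))
E
python3 kin.py
```

```text
[  3.8 287.  569.5  58.5 489.3 318.2]
[[ 1.3 -0.8 -1.2]
 [-4.2 -1.5 -1.6]
 [-0.6 -3.3 -0.8]
 [ 0.5 -3.7 -1.2]
 [ 0.7 -0.1  3.1]
 [ 0.6  3.2  1.9]
 [-0.7 -1.6 -0.2]]
[ 0. -0.  0.]
[ 0. -0.  0.]
[-0.01 -0.    0.  ]
[ 0. -0.  0.]
```

```bash
cat > ik.py <<'E'
from kin import *
from plan import tap,down,cmd,ta,e_,n_
K=fit().x
LO=np.array([-2.63,-.92,.06,-1.3,0,-3.02]);HI=np.array([2.63,2.1,2.66,4.44,2.69,3.02])
def ik(P,R,seed):
    def f(q):
        p,Rq=fk(q,K); return np.r_[(p-P)/100,(Rq.inv()*R).as_rotvec()]
    o=least_squares(f,np.clip(seed,LO+1e-3,HI-1e-3),bounds=(LO,HI)); return o.x,np.abs(o.fun).max()
E
python3 - <<'E'
from ik import *
for ly in (-15,):
  for tilt in (32,36,42,45):
    for az in (5,12,17,22):
      for lift in (0,40,120):
        P,R=tap(az,tilt,lift,ly); out=[]
        for q4 in (0,np.pi):
            q,e=ik(P,R,[.3,.2,2.2,q4,.3,1.6 if q4==0 else -1.5]); out.append((e.round(3),q.round(2).tolist()))
        print(tilt,az,lift,out)
E
```

```text
32 5 0 [(np.float64(0.01), [0.36, 0.39, 2.17, -1.22, 0.15, 3.02]), (np.float64(0.037), [0.35, 0.39, 2.2, 4.44, 0.13, -2.65])]
32 5 40 [(np.float64(0.0), [0.36, 0.31, 2.16, -0.82, 0.2, 2.61]), (np.float64(0.089), [0.34, 0.31, 2.22, 4.44, 0.12, -2.66])]
32 5 120 [(np.float64(0.0), [0.36, 0.17, 2.1, -0.41, 0.37, 2.19]), (np.float64(0.199), [0.32, 0.16, 2.24, 4.44, 0.07, -2.69])]
32 12 0 [(np.float64(0.0), [0.32, 0.39, 2.18, -1.29, 0.06, 2.95]), (np.float64(0.018), [0.32, 0.39, 2.19, 4.44, 0.06, -2.78])]
32 12 40 [(np.float64(0.0), [0.32, 0.3, 2.16, -0.47, 0.13, 2.13]), (np.float64(0.073), [0.31, 0.31, 2.21, 4.44, 0.04, -2.79])]
32 12 120 [(np.float64(0.0), [0.32, 0.16, 2.1, -0.19, 0.33, 1.84]), (np.float64(0.19), [0.29, 0.16, 2.23, 4.04, 0.0, -2.41])]
32 17 0 [(np.float64(0.0), [0.29, 0.39, 2.18, 0.07, 0.01, 1.5]), (np.float64(0.008), [0.3, 0.39, 2.19, 2.21, 0.0, -0.64])]
32 17 40 [(np.float64(0.0), [0.29, 0.3, 2.16, 0.01, 0.12, 1.56]), (np.float64(0.0), [0.29, 0.3, 2.16, 0.01, 0.12, 1.56])]
32 17 120 [(np.float64(0.0), [0.29, 0.16, 2.1, 0.0, 0.32, 1.57]), (np.float64(0.192), [0.3, 0.16
[... 4185 characters left out ...]
-0.38, 0.0, 1.95]), (np.float64(0.0), [0.29, 0.42, 2.34, 3.14, 0.4, -1.57])]
45 17 40 [(np.float64(0.151), [0.3, 0.27, 2.23, -0.33, 0.0, 1.9]), (np.float64(0.0), [0.29, 0.31, 2.32, 3.14, 0.28, -1.57])]
45 17 120 [(np.float64(0.0), [0.29, 0.13, 2.27, 3.1, 0.04, -1.53]), (np.float64(0.0), [0.29, 0.13, 2.27, 3.1, 0.04, -1.53])]
45 22 0 [(np.float64(0.214), [0.3, 0.35, 2.21, 1.02, 0.0, 0.49]), (np.float64(0.0), [0.25, 0.42, 2.34, 2.89, 0.4, -1.44])]
45 22 40 [(np.float64(0.0), [0.25, 0.31, 2.32, 2.79, 0.29, -1.33]), (np.float64(0.0), [0.25, 0.31, 2.32, 2.79, 0.29, -1.33])]
45 22 120 [(np.float64(0.0), [0.25, 0.13, 2.27, 1.92, 0.1, -0.44]), (np.float64(0.0), [0.25, 0.13, 2.27, 1.92, 0.1, -0.44])]
```

Run:
```python
from ik import *
import plan
from mv import *
sv=cmd(); s=sense(); q=s['qpos']; 
wps=[(12,32,120),(20,32,120),(28,32,120),(28,38,90),(28,44,50),(22,44,40),(15,44,35),(8,44,30)]
for w in wps:
    P,R=tap(*w); p0,R0=cmd()
    v=inc(P,R); print(w,[float(x)+0 for x in v])
    # interpolate check
    rv=(R0.inv()*R).as_rotvec(); mx=0
    for a in np.linspace(.2,1,5):
        qn,e=ik(p0+(P-p0)*a,R0*Ro.from_rotvec(rv*a),q); mx=max(mx,np.abs(qn-q).max()); q=qn
        print('   ',q.round(2),round(e,3))
    done(v)
put(*sv)
```

```text
(12, 32, 120) [0.011, 0.0, 0.026, 0.001, -0.167, 0.0]
    [ 0.34  0.13  2.21 -0.65  0.14  2.31] 0.0
    [ 0.33  0.14  2.18 -0.44  0.18  2.1 ] 0.0
    [ 0.33  0.15  2.15 -0.32  0.23  1.98] 0.0
    [ 0.33  0.15  2.13 -0.24  0.28  1.9 ] 0.0
    [ 0.32  0.16  2.1  -0.19  0.33  1.84] 0.0
(20, 32, 120) [-0.001, -0.012, 0.0, 0.071, 0.0, -0.113]
    [ 0.31  0.16  2.1  -0.13  0.32  1.76] 0.0
    [ 0.3   0.16  2.1  -0.07  0.32  1.67] 0.0
    [ 0.3   0.16  2.1  -0.    0.32  1.58] 0.0
    [0.29 0.16 2.1  0.06 0.32 1.49] 0.0
    [0.28 0.16 2.1  0.12 0.32 1.4 ] 0.0
(28, 32, 120) [-0.001, -0.011, -0.001, 0.071, 0.0, -0.113]
    [0.27 0.16 2.1  0.18 0.33 1.31] 0.0
    [0.26 0.16 2.1  0.23 0.33 1.23] 0.0
    [0.25 0.16 2.1  0.29 0.34 1.14] 0.0
    [0.24 0.16 2.1  0.34 0.35 1.07] 0.0
    [0.24 0.17 2.1  0.39 0.36 0.99] 0.0
(28, 38, 90) [-0.048, 0.0, 0.049, 0.0, 0.1, 0.0]
    [0.23 0.17 2.12 0.46 0.32 0.92] 0.0
    [0.23 0.18 2.14 0.55 0.28 0.82] 0.0
    [0.22 0.18 2.16 0.67 0.25 0.7 ] 0.0
    [0.22 0.19 2.18 0.83 0.22 0.53] 0.0
    [0.21 0.2  2.2  1.04 0.19 0.32] 0.0
(28, 44, 50) [-0.071, 0.0, 0.064, 
[... 394 characters left out ...]
22  0.3   2.31  2.58  0.26 -1.17] 0.0
    [ 0.24  0.3   2.31  2.67  0.26 -1.23] 0.0
    [ 0.25  0.31  2.31  2.76  0.26 -1.3 ] 0.0
(15, 44, 35) [-0.009, 0.006, 0.009, -0.081, 0.0, 0.084]
    [ 0.26  0.31  2.31  2.87  0.26 -1.38] 0.0
    [ 0.27  0.31  2.31  2.97  0.26 -1.45] 0.0
    [ 0.29  0.32  2.31  3.08  0.26 -1.53] 0.0
    [ 0.3   0.32  2.31  3.18  0.26 -1.6 ] 0.0
    [ 0.31  0.32  2.31  3.28  0.26 -1.67] 0.0
(8, 44, 30) [-0.009, 0.006, 0.009, -0.081, 0.0, 0.084]
    [ 0.33  0.32  2.31  3.38  0.27 -1.73] 0.0
    [ 0.34  0.33  2.31  3.47  0.28 -1.8 ] 0.0
    [ 0.35  0.33  2.31  3.56  0.29 -1.85] 0.0
    [ 0.37  0.33  2.31  3.64  0.3  -1.91] 0.0
    [ 0.38  0.34  2.31  3.72  0.31 -1.95] 0.0
```

Emit:
carry_out --increments '[[[0.002,0,0.005,0,-0.033,0],[0.004,0,0.01,0,-0.067,0],[0.007,0,0.016,0,-0.1,0],[0.009,0,0.021,0,-0.133,0],[0.011,0,0.026,0,-0.167,0]]]'

```text
clock: 9.45
eef_pos: [576.0, 173.8, 221.4]
tcp_rot: [-3.141, -0.554, 0.211]
contact_force: [0.5, 0.0, -2.6]
opening: 0.528
```

Emit:
carry_out --increments '[[[0,-0.002,0,0.014,0,-0.023],[0,-0.005,0,0.028,0,-0.045],[0,-0.007,0,0.043,0,-0.068],[-0.001,-0.01,0,0.057,0,-0.09],[-0.001,-0.012,0,0.071,0,-0.113]]]'

```text
clock: 9.87
eef_pos: [575.4, 178.2, 221.5]
tcp_rot: [-3.141, -0.557, 0.352]
contact_force: [0.6, 0.4, -3.8]
opening: 0.529
```

Emit:
carry_out --increments '[[[0,-0.002,0,0.014,0,-0.023],[0,-0.005,0,0.028,0,-0.045],[0,-0.007,0,0.043,0,-0.068],[-0.001,-0.01,0,0.057,0,-0.09],[-0.001,-0.011,-0.001,0.071,0,-0.113]]]'

```text
clock: 10.28
eef_pos: [573.2, 182.3, 221.6]
tcp_rot: [-3.141, -0.557, 0.492]
contact_force: [-0.7, -0.5, -2.6]
opening: 0.532
```

Emit:
carry_out --increments '[[[-0.01,0,0.01,0,0.02,0],[-0.02,0,0.02,0,0.04,0],[-0.029,0,0.03,0,0.06,0],[-0.039,0,0.04,0,0.08,0],[-0.048,0,0.049,0,0.1,0]]]'

```text
clock: 10.7
eef_pos: [568.3, 179.6, 195.2]
tcp_rot: [-3.14, -0.661, 0.491]
contact_force: [0.5, 0.4, -1.7]
opening: 0.53
```

Run:
```python
from mv import *
for v in ([0.011,0,0.026,0.001,-0.167,0],[-0.001,-0.012,0,0.071,0,-0.113],[-0.001,-0.011,-0.001,0.071,0,-0.113],[-0.048,0,0.049,0,0.1,0]): done(v)
stat()
```

```text
t 10.7 eef [568.3 179.6 195.2] err [-0.5  1.2  0.2] roterr [ 0.1 -0.1 -0.1] q [0.21 0.2  2.2  1.03 0.2  0.33] F [ 0.5  0.4 -1.7] open 0.53
```

Matches the model. Continue.

Emit:
carry_out --increments '[[[-0.007,0,0.006,0,0.01,0],[-0.014,0,0.013,0,0.02,0],[-0.021,0,0.019,0,0.03,0],[-0.028,0,0.026,0,0.04,0],[-0.036,0,0.032,0,0.05,0]]]'

```text
clock: 11.12
eef_pos: [565.9, 178.1, 176.8]
tcp_rot: [-3.141, -0.715, 0.49]
contact_force: [0.3, 0.8, -2.7]
opening: 0.527
```

Emit:
carry_out --increments '[[[-0.007,0,0.006,0,0.01,0],[-0.014,0,0.013,0,0.02,0],[-0.021,0,0.019,0,0.03,0],[-0.028,0,0.026,0,0.04,0],[-0.036,0,0.032,0,0.05,0]]]'

```text
clock: 11.53
eef_pos: [563.9, 176.8, 157.8]
tcp_rot: [-3.141, -0.768, 0.49]
contact_force: [-0.7, 0.5, -2.6]
opening: 0.53
```

Emit:
carry_out --increments '[[[-0.003,0.001,0.004,-0.014,0,0.014],[-0.007,0.002,0.007,-0.028,0,0.028],[-0.01,0.004,0.011,-0.042,0,0.043],[-0.014,0.005,0.014,-0.056,0,0.057],[-0.017,0.006,0.018,-0.07,0,0.071]]]'

```text
clock: 11.95
eef_pos: [564.9, 174.7, 147.8]
tcp_rot: [3.141, -0.767, 0.386]
contact_force: [-0.1, 0.1, -2.4]
opening: 0.527
```

Emit:
carry_out --increments '[[[-0.002,0.001,0.002,-0.016,0,0.017],[-0.004,0.002,0.004,-0.032,0,0.034],[-0.005,0.004,0.005,-0.049,0,0.05],[-0.007,0.005,0.007,-0.065,0,0.067],[-0.009,0.006,0.009,-0.081,0,0.084]]]'

```text
clock: 12.37
eef_pos: [565.8, 172.5, 142.8]
tcp_rot: [3.141, -0.767, 0.263]
contact_force: [0.2, -0.1, -2.8]
opening: 0.528
```

Emit:
carry_out --increments '[[[-0.002,0.001,0.002,-0.016,0,0.017],[-0.004,0.002,0.004,-0.032,0,0.034],[-0.005,0.004,0.005,-0.049,0,0.05],[-0.007,0.005,0.007,-0.065,0,0.067],[-0.009,0.006,0.009,-0.081,0,0.084]]]'

```text
clock: 12.78
eef_pos: [566.3, 170.2, 137.8]
tcp_rot: [3.141, -0.767, 0.141]
contact_force: [-0.2, -0.7, -1.6]
opening: 0.527
```

Run:
```python
from h import *
from plan import *
for v in ([-0.036,0,0.032,0,0.05,0],[-0.036,0,0.032,0,0.05,0],[-0.017,0.006,0.018,-0.07,0,0.071],[-0.009,0.006,0.009,-0.081,0,0.084],[-0.009,0.006,0.009,-0.081,0,0.084]): done(v)
stat()
f=optics.grab_frame('scene'); save('s7',cv2.resize(f['img'][60:280,300:540],None,fx=2.7,fy=2.7,interpolation=cv2.INTER_CUBIC))
P=cloud(f); np.savez('s7.npz',P=P,img=f['img'])
f=optics.grab_frame('wrist'); save('w7',f['img'])
stat()
P,R=tap(8,44,30); print(P)
```

```text
t 12.78 eef [566.3 170.2 137.8] err [0.2 1.3 0.9] roterr [ 0. -0. -0.] q [ 0.38  0.34  2.31  3.73  0.3  -1.96] F [-0.2 -0.7 -1.6] open 0.527
t 12.88 eef [566.2 170.5 137.6] err [0.  1.6 0.7] roterr [ 0.1 -0.1 -0.1] q [ 0.38  0.34  2.31  3.72  0.3  -1.96] F [ 0.3 -0.7 -2.9] open 0.529
[565.33593015 168.71762271 137.24239011]
```

View pics/s7.png

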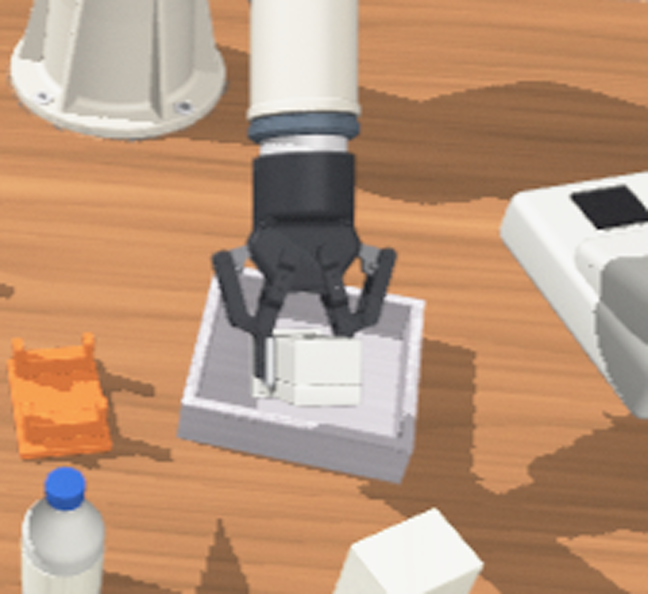

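View pics/w7.png

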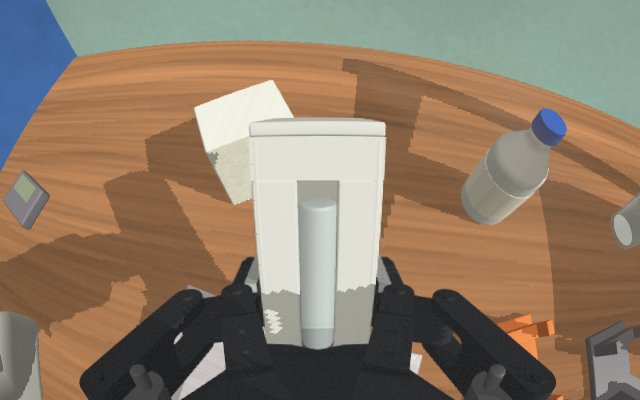

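Emit:
carry_out --increments '[[[-0.009,0,0.009,0,0,0],[-0.018,0,0.018,0,0,0],[-0.027,0,0.027,0,0,0],[-0.034,0,0.035,0,0,0],[-0.038,0,0.039,0,0,0]]]'

```text
clock: 13.3
eef_pos: [565.5, 169.4, 114.7]
tcp_rot: [3.139, -0.765, 0.144]
contact_force: [-0.8, -0.2, -2.3]
opening: 0.531
```

Emit:
carry_out --increments '[[[-0.002,0,0.002,0,0,0],[-0.004,0,0.004,0,0,0],[-0.007,0,0.007,0,0,0]]]'

```text
clock: 13.55
eef_pos: [565.7, 169.4, 111.6]
tcp_rot: [3.139, -0.766, 0.144]
contact_force: [0.6, 0.9, -2.3]
opening: 0.531
```

Emit:
carry_out --increments '[[[-0.002,0,0.002,0,0,0],[-0.004,0,0.004,0,0,0],[-0.007,0,0.007,0,0,0]]]'

```text
clock: 13.8
eef_pos: [565.7, 169.4, 107.8]
tcp_rot: [3.139, -0.767, 0.144]
contact_force: [-0.4, -0.5, -2.5]
opening: 0.528
```

Emit:
carry_out --increments '[[[-0.002,0,0.002,0,0,0],[-0.003,0,0.003,0,0,0],[-0.004,0,0.004,0,0,0]]]'

```text
clock: 14.05
eef_pos: [566.3, 169.5, 106.9]
tcp_rot: [3.139, -0.77, 0.144]
contact_force: [-11.7, -2.8, 23.4]
opening: 0.531
```

Emit:
carry_out --increments '[[[-0.002,0,0.002,0,0,0],[-0.003,0,0.003,0,0,0],[-0.004,0,0.004,0,0,0]]]'

```text
clock: 14.3
eef_pos: [567.8, 169.7, 106.2]
tcp_rot: [3.14, -0.774, 0.143]
contact_force: [-4.8, -4.0, 20.4]
opening: 0.531
```

Emit:
carry_out --increments '[[[0.017,0,-0.018,0,0,0],[0.035,0,-0.036,0,0,0],[0.049,0,-0.05,0,0,0],[0.049,0,-0.05,0,0,0],[0.049,0,-0.05,0,0,0]]]'

```text
clock: 14.72
eef_pos: [565.9, 169.5, 131.5]
tcp_rot: [3.14, -0.767, 0.143]
contact_force: [-0.1, 1.3, -3.1]
opening: 0.531
```

Emit:
carry_out --increments '[[[-0.014,0,0.014,0,0,0],[-0.047,0,0.048,0,0,0],[-0.014,0,0.014,0,0,0],[0,0,0,0,0,0],[0,0,0,0,0,0]]]'

```text
clock: 15.13
eef_pos: [566.1, 169.6, 131.3]
tcp_rot: [3.139, -0.767, 0.144]
contact_force: [0.0, -0.4, -2.0]
opening: 0.528
```

Run:
```python
from h import *
from plan import *
anchor(); stat()
f=optics.grab_frame('wrist'); save('w8',f['img'])
stat()
```

```text
t 15.13 eef [566.1 169.6 131.3] err [0. 0. 0.] roterr [ 0.  0. -0.] q [ 0.38  0.35  2.31  3.69  0.32 -1.93] F [ 0.  -0.4 -2. ] open 0.528
t 15.18 eef [565.8 169.5 130.9] err [-0.3 -0.1 -0.3] roterr [ 0. -0.  0.] q [ 0.38  0.35  2.31  3.69  0.32 -1.93] F [ 0.5  0.6 -3.1] open 0.53
```

View pics/w8.png

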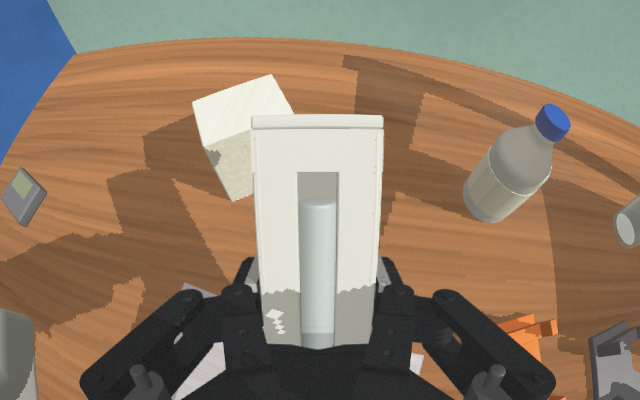

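Emit:
carry_out --increments '[[[-0.014,0,0.014,0,0,0],[-0.049,0,0.051,0,0,0],[-0.014,0,0.014,0,0,0],[0,0,0,0,0,0],[0,0,0,0,0,0]]]' --squeeze 110

```text
clock: 15.6
eef_pos: [565.9, 169.5, 131.1]
tcp_rot: [3.139, -0.767, 0.144]
contact_force: [0.4, 1.2, -1.8]
opening: 0.522
```

Run:
```python
from h import *
from plan import *
stat()
f=optics.grab_frame('wrist'); save('w9',f['img'])
f=optics.grab_frame('scene'); save('s9',cv2.resize(f['img'][60:280,300:540],None,fx=2.7,fy=2.7,interpolation=cv2.INTER_CUBIC))
stat()
```

```text
t 15.6 eef [565.9 169.5 131.1] err [-0.2 -0.1 -0.2] roterr [-0. -0.  0.] q [ 0.38  0.35  2.31  3.69  0.32 -1.93] F [ 0.4  1.2 -1.8] open 0.522
t 15.7 eef [565.5 169.4 130.7] err [-0.6 -0.2 -0.5] roterr [ 0. -0.  0.] q [ 0.38  0.35  2.31  3.69  0.32 -1.93] F [-0.7  0.3 -1.8] open 0.525
```

View pics/w9.png

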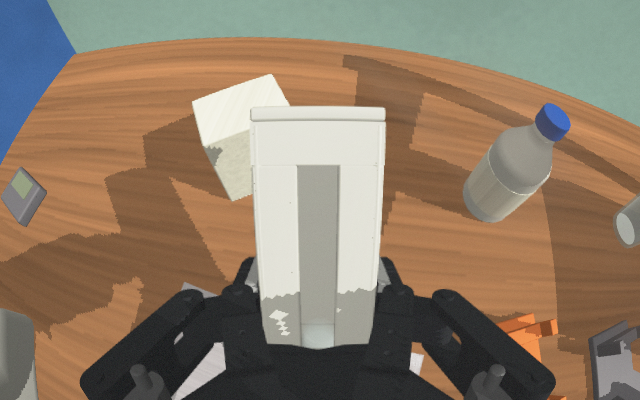

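View pics/s9.png

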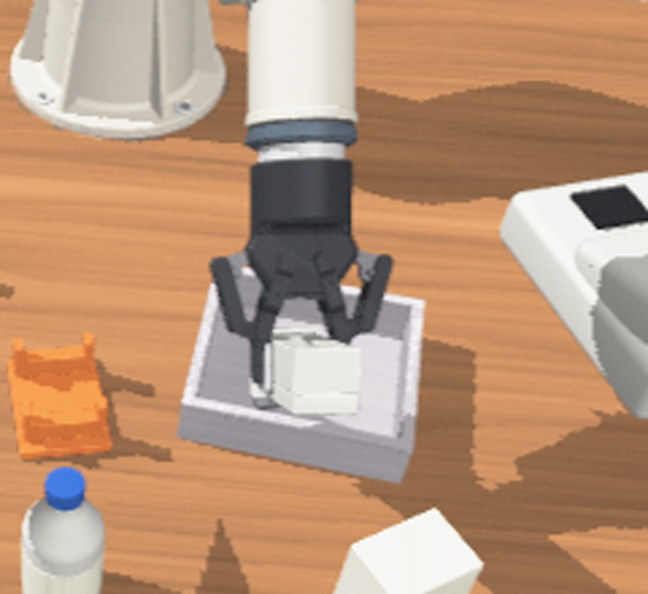

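Emit:
carry_out --increments '[[[0,0,0,0,0,0],[0,0,0,0,0,0],[0,0,0,0,0,0]]]'

```text
clock: 15.95
eef_pos: [565.4, 169.4, 130.8]
tcp_rot: [3.139, -0.766, 0.144]
contact_force: [0.6, -0.5, -1.9]
opening: 0.528
```

Run:
```python
from h import *
from plan import *
f=optics.grab_frame('wrist'); save('w10',f['img'])
f=optics.grab_frame('top'); save('t10',cv2.resize(f['img'][170:320,150:300],None,fx=4,fy=4,interpolation=cv2.INTER_CUBIC))
stat()
```

```text
t 16.05 eef [565.5 169.4 131. ] err [-0.6 -0.2 -0.3] roterr [ 0. -0. -0.] q [ 0.38  0.35  2.31  3.69  0.32 -1.93] F [ 0.5 -0.2 -2.7] open 0.523
```

View pics/w10.png

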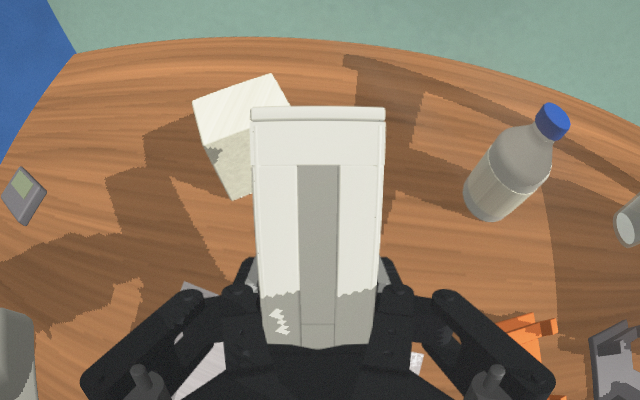

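View pics/t10.png

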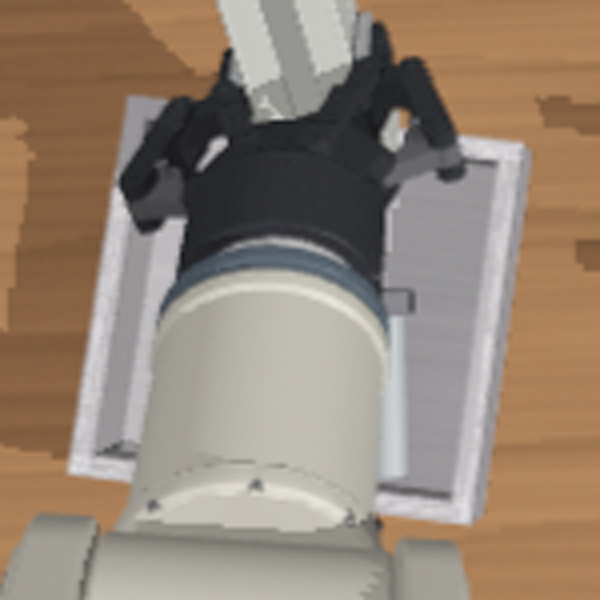

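```bash
cat >> h.py <<'E'
def wcloud(f):
    H,W=f['range_z'].shape; F=H/2/np.tan(np.radians(f['fov_y']/2))
    v,u=np.mgrid[:H,:W]; x=u-f['cx']; y=v-f['cy']; rr=np.hypot(x,y)+1e-9; th=rr/F; z=f['range_z']
    P=np.stack([np.tan(th)*x/rr*z,np.tan(th)*y/rr*z,z],-1)
    return (P-f['t'])@f['R']
E
python3 - <<'E'
from h import *
from plan import *
f=optics.grab_frame('wrist'); s=sense(); Rt=Ro.from_euler('xyz',s['tcp_rot'])
P=wcloud(f); L=Rt.inv().apply((P-s['eef_pos']).reshape(-1,3)).reshape(P.shape)
for n,(a,b,c,d) in {'L':(175,335,268,290),'R':(175,335,345,370),'endtop':(128,155,265,370)}.items():
    q=L[a:b,c:d].reshape(-1,3); q=q[f['range_z'][a:b,c:d].ravel()>0]
    A=np.c_[q[:,0],q[:,1],np.ones(len(q))]; k=np.linalg.lstsq(A,q[:,2],rcond=None)[0]; print(n,k,np.degrees(np.arctan(k[0])),(A@k-q[:,2]).std(), q[:,0].min(),q[:,0].max(),q[:,1].min(),q[:,1].max())
print(L[110:125,320].round(1))
stat()
cur=cmd()
wps=[(15,44,35),(22,44,42),(28,44,50),(28,41,70),(28,38,90),(28,32,120)]
anchor(); sv=cmd()
for w in wps:
    v=inc(*tap(*w)); print(w,[float(x)+0 for x in v]); done(v)
put(*sv)
E
```

```text
L [ 5.71265059e-02  1.21770755e-03 -2.11357103e+01] 3.2695541119120364 0.5745983282170309 -12.99283067820068 54.44070378167227 -19.976482747381972 -8.671171203143373
R [ 5.81356800e-02  4.89153159e-03 -2.12506147e+01] 3.327184116136584 0.5689241308795481 -13.258212320169335 54.47578195444454 10.230952244886959 22.614152379025242
endtop [ 5.14241061e-02  1.38545019e-03 -2.07481642e+01] 2.9437911794271665 0.6078388659183337 61.089136248847936 70.30126308265926 -17.034339428304555 18.532779153223824
[[ 76.1   1.8 -15.8]
 [ 75.7   1.8 -16.4]
 [ 75.4   1.8 -16.8]
 [ 75.1   1.8 -17. ]
 [ 74.7   1.8 -16.8]
 [ 74.4   1.8 -16.5]
 [ 74.1   1.7 -18. ]
 [ 73.7   1.8 -16.9]
 [ 73.4   1.8 -16.9]
 [ 73.1   1.8 -17.5]
 [ 72.7   1.8 -15.8]
 [ 72.4   1.8 -16.5]
 [ 72.1   1.8 -17.2]
 [ 71.7   1.8 -16.4]
 [ 71.4   1.8 -17.1]]
t 16.1 eef [565.6 169.4 131. ] err [-0.5 -0.2 -0.3] roterr [ 0. -0. -0.] q [ 0.38  0.35  2.31  3.69  0.32 -1.93] F [ 0.6  0.1 -1.8] open 0.521
(15, 44, 35) [0.019, -0.004, -0.021, 0.08, 0.002, -0.081]
(22, 44, 42) [0.012, -0.006, -0.013, 0.082, 0.0, -0.084]
(28, 44, 50) [0.013, -0.006, -0.014, 0.069, 0.0, -0.072]
(28, 41, 70) [0.039, 0.0, -0.029, 0.0, -0.05, 0.0]
(28, 38, 90) [0.037, 0.0, -0.03, 0.0, -0.05, 0.0]
(28, 32, 120) [0.053, 0.0, -0.043, 0.0, -0.1, 0.0]
```

Emit:
carry_out --increments '[[[0.004,-0.001,-0.004,0.016,0,-0.016],[0.008,-0.002,-0.008,0.032,0,-0.032],[0.011,-0.002,-0.013,0.048,0.001,-0.049],[0.015,-0.003,-0.017,0.064,0.002,-0.065],[0.019,-0.004,-0.021,0.08,0.002,-0.081]]]'

```text
clock: 16.52
eef_pos: [564.9, 171.0, 142.4]
tcp_rot: [3.141, -0.768, 0.263]
contact_force: [-0.6, 0.0, -1.6]
opening: 0.525
```

Emit:
carry_out --increments '[[[0.002,-0.001,-0.003,0.016,0,-0.017],[0.005,-0.002,-0.005,0.033,0,-0.034],[0.007,-0.004,-0.008,0.049,0,-0.05],[0.01,-0.005,-0.01,0.066,0,-0.067],[0.012,-0.006,-0.013,0.082,0,-0.084]]]'

```text
clock: 16.93
eef_pos: [564.2, 173.3, 149.6]
tcp_rot: [-3.141, -0.768, 0.385]
contact_force: [0.2, -0.4, -2.1]
opening: 0.522
```

Emit:
carry_out --increments '[[[0.003,-0.001,-0.003,0.014,0,-0.014],[0.005,-0.002,-0.006,0.028,0,-0.029],[0.008,-0.004,-0.008,0.041,0,-0.043],[0.01,-0.005,-0.011,0.055,0,-0.058],[0.013,-0.006,-0.014,0.069,0,-0.072]]]'

```text
clock: 17.35
eef_pos: [563.1, 175.5, 157.1]
tcp_rot: [-3.142, -0.768, 0.49]
contact_force: [0.5, 0.2, -2.2]
opening: 0.526
```

Emit:
carry_out --increments '[[[0.008,0,-0.006,0,-0.01,0],[0.016,0,-0.012,0,-0.02,0],[0.023,0,-0.017,0,-0.03,0],[0.031,0,-0.023,0,-0.04,0],[0.039,0,-0.029,0,-0.05,0]]]'

```text
clock: 17.77
eef_pos: [566.0, 176.9, 176.5]
tcp_rot: [-3.142, -0.715, 0.489]
contact_force: [-0.0, 0.1, -3.1]
opening: 0.526
```

Emit:
carry_out --increments '[[[0.007,0,-0.006,0,-0.01,0],[0.015,0,-0.012,0,-0.02,0],[0.022,0,-0.018,0,-0.03,0],[0.03,0,-0.024,0,-0.04,0],[0.037,0,-0.03,0,-0.05,0]]]'

```text
clock: 18.18
eef_pos: [568.6, 178.6, 195.1]
tcp_rot: [-3.141, -0.662, 0.489]
contact_force: [-0.7, 0.4, -2.7]
opening: 0.521
```

Emit:
carry_out --increments '[[[0.011,0,-0.009,0,-0.02,0],[0.021,0,-0.017,0,-0.04,0],[0.032,0,-0.026,0,-0.06,0],[0.042,0,-0.034,0,-0.08,0],[0.053,0,-0.043,0,-0.1,0]]]'

```text
clock: 18.6
eef_pos: [573.7, 181.1, 221.5]
tcp_rot: [3.142, -0.556, 0.489]
contact_force: [0.8, 0.6, -1.5]
opening: 0.522
```

Run:
```python
from h import *
from plan import *
anchor(); stat()
sv=cmd()
# level (with 3.3 deg: bottom low in grip -> tilt tool by +3.3) over tray side then travel
path([575,180,245],down(24,3.3),1)
done(inc([575,180,245],down(24,3.3)))
path([494.9,-188.4,240],down(12,3.3),3)
put(*sv)
```

```text
t 18.6 eef [573.7 181.1 221.5] err [0. 0. 0.] roterr [0. 0. 0.] q [0.23 0.16 2.1  0.39 0.36 0.99] F [ 0.8  0.6 -1.5] open 0.522
[0.032, 0.004, -0.049, -0.02, -0.476, 0.064]
[-0.186, 0.253, -0.007, -0.004, 0.0, 0.067]
[-0.167, 0.266, -0.005, -0.004, 0.0, 0.066]
[-0.149, 0.276, -0.004, -0.004, 0.0, 0.067]
```

Emit:
carry_out --increments '[[[0.006,0.001,-0.01,-0.004,-0.095,0.013],[0.013,0.002,-0.02,-0.008,-0.19,0.026],[0.019,0.002,-0.029,-0.012,-0.286,0.038],[0.026,0.003,-0.039,-0.016,-0.381,0.051],[0.032,0.004,-0.049,-0.02,-0.476,0.064]]]'

```text
clock: 19.02
eef_pos: [575.3, 179.8, 246.3]
tcp_rot: [3.141, -0.055, 0.418]
contact_force: [0.7, 0.2, -2.8]
opening: 0.525
```

Emit:
carry_out --increments '[[[-0.02,0.028,-0.001,0,0,0.008],[-0.06,0.08,-0.002,-0.001,0,0.023],[-0.1,0.14,-0.004,-0.002,0,0.038],[-0.14,0.2,-0.005,-0.003,0,0.053],[-0.186,0.253,-0.007,-0.004,0,0.067]]]'

```text
clock: 19.43
eef_pos: [547.8, 55.7, 242.8]
tcp_rot: [-3.141, -0.06, 0.348]
contact_force: [0.7, 0.3, -2.8]
opening: 0.523
```

Emit:
carry_out --increments '[[[-0.033,0.053,-0.001,-0.001,0,0.013],[-0.067,0.106,-0.002,-0.002,0,0.026],[-0.1,0.16,-0.003,-0.002,0,0.04],[-0.134,0.213,-0.004,-0.003,0,0.053],[-0.167,0.266,-0.005,-0.004,0,0.066]]]'

```text
clock: 19.85
eef_pos: [520.8, -66.9, 240.9]
tcp_rot: [-3.141, -0.06, 0.279]
contact_force: [0.4, 0.3, -2.4]
opening: 0.525
```

Emit:
carry_out --increments '[[[-0.035,0.065,-0.001,-0.001,0,0.016],[-0.07,0.13,-0.002,-0.002,0,0.032],[-0.105,0.195,-0.003,-0.003,0,0.048],[-0.135,0.25,-0.004,-0.004,0,0.061],[-0.149,0.276,-0.004,-0.004,0,0.067]]]'

```text
clock: 20.27
eef_pos: [493.9, -190.5, 238.9]
tcp_rot: [3.141, -0.06, 0.207]
contact_force: [-0.6, -0.3, -2.1]
opening: 0.523
```

Emit:
carry_out --increments '[[[0,0,0,0,0,0],[0,0,0,0,0,0],[0,0,0,0,0,0],[0,0,0,0,0,0]]]'

```text
clock: 20.6
eef_pos: [495.6, -187.0, 239.2]
tcp_rot: [-3.141, -0.06, 0.211]
contact_force: [0.4, 0.4, -2.3]
opening: 0.531
```

Run:
```python
from h import *
from plan import *
anchor(); stat()
f=optics.grab_frame('top'); save('t11',f['img'])
P=cloud(f); X,Y,Z=P[...,0],P[...,1],P[...,2]
print('tube',[(d['point'].round() if hasattr(d['point'],'round') else np.round(d['point']),d['confidence']) for d in nets.tip_of('tube','top')])
for n in('canister','canister_mouth'): print(n,[(np.round(d['point'],1),round(d['confidence'],2)) for d in nets.tip_of(n,'top')])
f=optics.grab_frame('wrist'); s=sense(); save('w11',f['img']); Rt=Ro.from_euler('xyz',s['tcp_rot'])
np.savez('w11.npz',**f)
P=wcloud(f); L=Rt.inv().apply((P-s['eef_pos']).reshape(-1,3)).reshape(P.shape)
for n,(a,b,c,d) in {'L':(175,335,268,290),'R':(175,335,345,370)}.items():
    q=P[a:b,c:d].reshape(-1,3); print(n,q.mean(0).round(1)); q=q-s['eef_pos']; q=Ro.from_euler('z',12,degrees=True).inv().apply(q)
    A=np.c_[q[:,0],q[:,1],np.ones(len(q))]; k=np.linalg.lstsq(A,q[:,2],rcond=None)[0]; print(n,k.round(3))
col=L[95:130,318]; print(col.round(0)[::3].tolist())
stat()
```

```text
t 20.6 eef [ 495.6 -187.   239.2] err [0. 0. 0.] roterr [-0.  0.  0.] q [-0.38  0.2   1.88  0.04  1.01  0.96] F [ 0.4  0.4 -2.3] open 0.531
tube [(array([425., 156.,  17.]), 0.97), (array([ 362., -126.,    6.]), 0.82)]
canister [(array([ 507.6, -181.8,  233.2]), 0.63)]
canister_mouth [(array([ 438.4, -196.5,  239.4]), 0.76)]
L [ 514.6 -169.3  260.7]
L [ 1.2000e-02 -6.4700e-01  2.9973e+01]
R [ 520.6 -197.9  260.6]
R [1.6000e-02 4.9400e-01 2.8574e+01]
[[92.0, 2.0, 245.0], [89.0, 2.0, 245.0], [76.0, 1.0, -121.0], [82.0, 2.0, 245.0], [77.0, 1.0, -17.0], [76.0, 1.0, -17.0], [75.0, 1.0, -17.0], [74.0, 1.0, -16.0], [73.0, 1.0, -17.0], [72.0, 1.0, -16.0], [71.0, 1.0, -16.0], [70.0, 1.0, -18.0]]
t 20.85 eef [ 495.7 -187.4  239.3] err [ 0.1 -0.4  0.1] roterr [-0.  0.  0.] q [-0.38  0.2   1.88  0.04  1.01  0.96] F [ 0.1 -0.3 -1.8] open 0.523
```

View pics/t11.png

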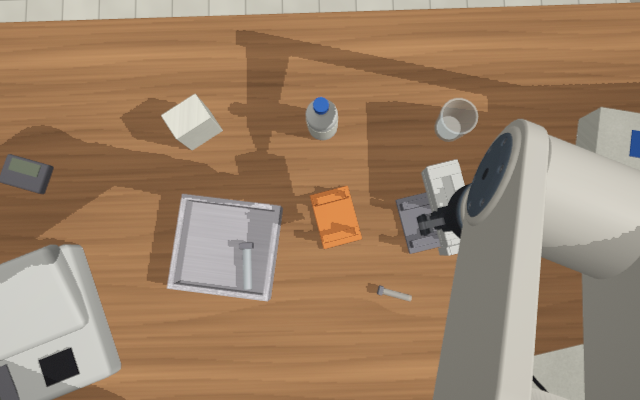

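View pics/w11.png

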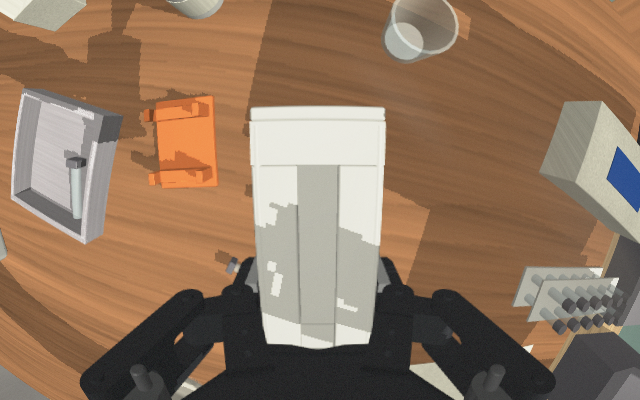

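Run:
```python
from h import *
from plan import *
f=dict(np.load('w11.npz')); p=np.array([495.65,-187.2,239.2]); Rt=Ro.from_euler('xyz',sense()['tcp_rot'])
def pr(l):
    X=p+Rt.apply(l); c=f['R']@X+f['t']; F=200/np.tan(np.radians(f['fov_y']/2)); rr=np.hypot(c[0],c[1]); th=np.arctan2(rr,c[2])
    return (c[:2]/rr*th*F+[f['cx'],f['cy']]).round(1)
print(f['fov_y'])
for x in (30,47,72.5,74.5,76.5):
    for z in (-18.1,-15.5,-13): print(x,z,pr([x,0,z]))
im=cv2.imread('pics/w3.png')[:,:,1].astype(int); im2=cv2.imread('pics/w11.png')[:,:,1].astype(int)
print(im[112:140,280].tolist());print(im2[100:128,280].tolist()); print('slot',im[170:190,318].tolist(),im2[155:175,318].tolist())
# depth of end region
P=wcloud(f); L=Rt.inv().apply((P-p).reshape(-1,3)).reshape(P.shape)
for r_ in range(104,340,12): print(r_,L[r_,280].round(1),L[r_,355].round(1))
```

```text
65.70646984690485
30 -18.1 [314.9 239.6]
30 -15.5 [314.9 236.7]
30 -13 [315.  234.1]
47 -18.1 [314.7 194.6]
47 -15.5 [314.8 192.6]
47 -13 [314.9 190.7]
72.5 -18.1 [314.6 120.1]
72.5 -15.5 [314.7 119.9]
72.5 -13 [314.7 119.6]
74.5 -18.1 [314.6 114.1]
74.5 -15.5 [314.7 114. ]
74.5 -13 [314.7 113.9]
76.5 -18.1 [314.6 108.1]
76.5 -15.5 [314.7 108.1]
76.5 -13 [314.7 108.1]
[101, 99, 100, 102, 104, 107, 166, 164, 165, 193, 223, 240, 245, 245, 245, 245, 244, 244, 244, 245, 244, 244, 238, 213, 238, 244, 244, 244]
[95, 96, 95, 90, 93, 109, 159, 216, 233, 235, 234, 234, 234, 234, 235, 233, 232, 232, 224, 213, 215, 228, 233, 234, 233, 234, 234, 234]
slot [244, 244, 245, 245, 245, 244, 244, 244, 244, 241, 222, 213, 213, 213, 212, 213, 211, 210, 214, 210] [234, 234, 233, 233, 234, 234, 234, 234, 234, 217, 183, 185, 187, 186, 186, 186, 186, 185, 183, 183]
104 [ 82.3 -42.6 244.5] [ 82.3  44.8 243.5]
116 [ 74.  -11.6 -16.3] [ 74.   13.4 -17.5]
128 [ 69.9 -11.6 -16.7] [ 69.9  13.6 -16.6]
140 [ 65.9 -11.6 -17.8] [ 66.   13.5 -18. ]
152 [ 61.8 -11.7 -17.6] [ 61.9  13.6 -17.8]
164 [ 57.8 -11.7 -18.2] [ 58.1  13.4 -19.8]
176 [ 53.6 -11.9 -18.1] [ 53.7  13.7 -18.6]
188 [ 49.5 -11.9 -18.6] [ 49.2  14.  -17.5]
200 [ 45.2 -12.1 -18.5] [ 44.8  14.1 -17.4]
212 [ 40.7 -12.3 -18.4] [ 40.6  14.2 -18.1]
224 [ 36.6 -12.3 -19.4] [ 36.3  14.3 -18.7]
236 [ 32.  -12.5 -19.7] [ 31.1  14.7 -17.5]
248 [ 26.8 -12.8 -18.7] [ 27.5  14.5 -20.2]
260 [ 22.3 -12.9 -19.7] [ 22.5  14.8 -20. ]
272 [ 17.6 -13.1 -20.5] [ 17.4  15.1 -20.1]
284 [ 11.8 -13.5 -19.8] [ 12.2  15.3 -20.5]
296 [  6.8 -13.7 -20.9] [  7.4  15.4 -21.7]
308 [  1. -14. -21.] [  1.   15.9 -21. ]
320 [ -4.5 -14.2 -22. ] [ -5.   16.2 -21.4]
332 [-10.4 -14.5 -22.9] [-11.4  16.6 -21.7]
```

Run:
```python
from plan import *
anchor(); 
R=down(12,3.9); o=np.array([501.8,-186.9,0])
for z in (75,56,53):
    P=o+[0,0,z]-R.apply([12,0,2.9]); print(z,P.round(1)); 
    v=inc(P,R); print([float(x)+0 for x in v])
    sv=cmd()
    if z==75:
        done(v)
    stat()
```

```text
75 [ 489.9 -189.4   77.1]
[-0.04, 0.002, 0.404, -0.001, 0.008, 0.001]
t 20.85 eef [ 495.7 -187.4  239.3] err [  6.    2.  162.3] roterr [ 0.1 -0.5 -0.1] q [-0.38  0.2   1.88  0.04  1.01  0.96] F [ 0.1 -0.3 -1.8] open 0.523
56 [ 489.9 -189.4   58.1]
[-0.003, 0.0, 0.047, 0.0, 0.0, 0.0]
t 20.85 eef [ 495.7 -187.4  239.3] err [  6.    2.  162.3] roterr [ 0.1 -0.5 -0.1] q [-0.38  0.2   1.88  0.04  1.01  0.96] F [ 0.1 -0.3 -1.8] open 0.523
53 [ 489.9 -189.4   55.1]
[-0.003, 0.0, 0.055, 0.0, 0.0, 0.0]
t 20.85 eef [ 495.7 -187.4  239.3] err [  6.    2.  162.3] roterr [ 0.1 -0.5 -0.1] q [-0.38  0.2   1.88  0.04  1.01  0.96] F [ 0.1 -0.3 -1.8] open 0.523
```

Emit:
carry_out --increments '[[[-0.008,0,0.06,0,0.001,0],[-0.016,0.001,0.14,0,0.003,0],[-0.026,0.001,0.22,0,0.005,0],[-0.032,0.002,0.29,0,0.006,0],[-0.036,0.002,0.34,0,0.008,0.001]]]'

```text
clock: 21.27
eef_pos: [488.6, -189.4, 100.4]
tcp_rot: [-3.14, -0.067, 0.209]
contact_force: [0.3, -0.2, -2.3]
opening: 0.525
```

Emit:
carry_out --increments '[[[-0.002,0,0.03,0,0,0],[-0.004,0,0.05,0,0,0],[-0.004,0,0.064,0,0,0],[-0.004,0,0.064,0,0,0],[-0.004,0,0.064,0,0,0]]]'

```text
clock: 21.68
eef_pos: [490.3, -190.0, 77.5]
tcp_rot: [-3.141, -0.069, 0.209]
contact_force: [-0.9, -0.5, -1.9]
opening: 0.524
```

Run:
```python
from h import *
from plan import *
stat()
f=optics.grab_frame('wrist'); save('w12',f['img']); 
f=optics.grab_frame('scene'); save('s12',cv2.resize(f['img'][120:240,180:320],None,fx=5,fy=5,interpolation=cv2.INTER_CUBIC)); 
for n in('canister','canister_mouth'): print(n,[(np.round(d['point'],1),round(d['confidence'],2)) for d in nets.tip_of(n,'scene')])
P=cloud(f); np.savez('s12.npz',P=P,img=f['img'])
stat()
```

```text
t 21.68 eef [ 490.3 -190.    77.5] err [ 0.6 -0.7  0.5] roterr [0. 0. 0.] q [-0.4   0.42  2.02  0.07  0.65  0.91] F [-0.9 -0.5 -1.9] open 0.524
canister [(array([ 500.3, -190.2,   76.3]), 0.72)]
canister_mouth [(array([ 440.4, -206. ,   77.1]), 0.6)]
t 21.88 eef [ 490.4 -190.2   77.9] err [ 0.6 -0.8  0.9] roterr [0.  0.1 0.1] q [-0.4   0.42  2.02  0.07  0.65  0.91] F [ 0.6  0.2 -1.3] open 0.525
```

View pics/s12.png

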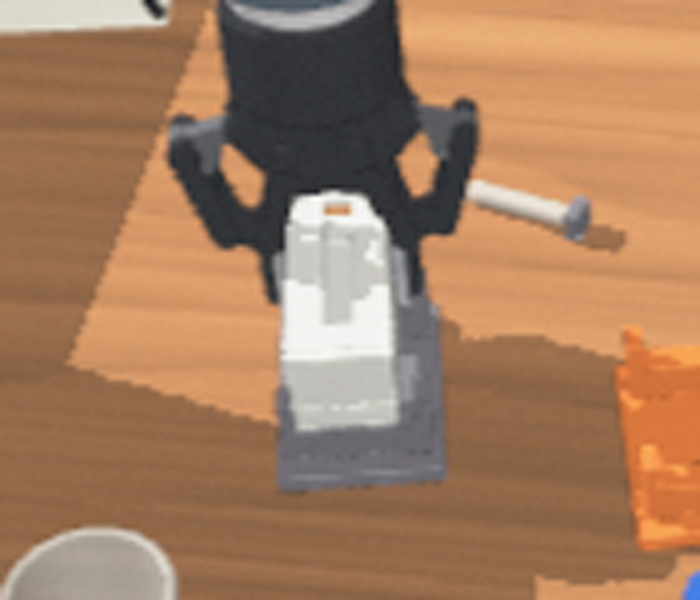

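View pics/w12.png

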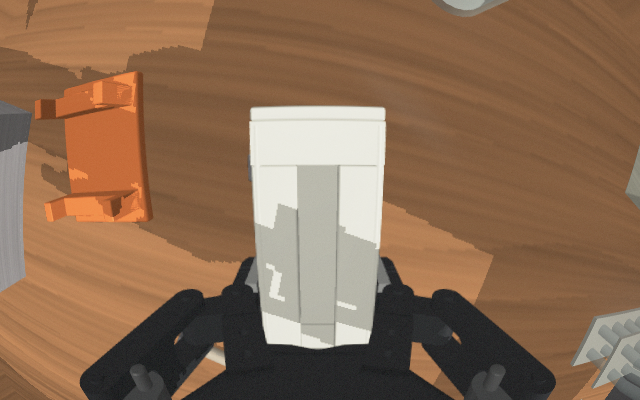

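Emit:
carry_out --increments '[[[0,-0.003,0.012,0,0,0],[-0.001,-0.003,0.024,0,0,0],[-0.002,-0.003,0.034,0,0,0],[-0.003,-0.003,0.042,0,0,0],[-0.003,-0.003,0.042,0,0,0]]]'

```text
clock: 22.3
eef_pos: [488.8, -188.5, 59.2]
tcp_rot: [-3.14, -0.067, 0.208]
contact_force: [-0.2, -0.7, -2.2]
opening: 0.53
```

Emit:
carry_out --increments '[[[0,0,0.004,0,0,0],[0,0,0.006,0,0,0],[0,0,0.006,0,0,0]]]'

```text
clock: 22.55
eef_pos: [489.6, -188.8, 57.7]
tcp_rot: [-3.141, -0.068, 0.208]
contact_force: [0.7, -0.9, -2.3]
opening: 0.524
```

Emit:
carry_out --increments '[[[0,0,0.003,0,0,0],[0,0,0.005,0,0,0],[0,0,0.005,0,0,0]]]'

```text
clock: 22.8
eef_pos: [489.8, -188.7, 55.8]
tcp_rot: [-3.141, -0.069, 0.208]
contact_force: [0.2, 0.0, -1.8]
opening: 0.524
```

Emit:
carry_out --increments '[[[0,0,0.002,0,0,0],[0,0,0.003,0,0,0],[0,0,0.003,0,0,0]]]'

```text
clock: 23.05
eef_pos: [490.0, -188.7, 55.5]
tcp_rot: [-3.141, -0.069, 0.208]
contact_force: [-3.3, 2.5, 12.7]
opening: 0.527
```

Emit:
carry_out --increments '[[[0,0,0.002,0,0,0],[0,0,0.003,0,0,0],[0,0,0.003,0,0,0]]]'

```text
clock: 23.3
eef_pos: [490.1, -188.7, 55.4]
tcp_rot: [-3.141, -0.069, 0.209]
contact_force: [-7.9, 3.3, 29.2]
opening: 0.527
```

Emit:
carry_out --increments '[[[0,0,-0.002,0,0,0],[0,0,-0.003,0,0,0],[0,0,-0.003,0,0,0]]]' --squeeze 20

```text
clock: 23.55
eef_pos: [490.0, -188.7, 55.6]
tcp_rot: [-3.141, -0.069, 0.208]
contact_force: [-3.3, 2.2, 11.8]
opening: 0.527
```

Emit:
carry_out --increments '[[[0,0,0,0,0,0],[0,0,0,0,0,0],[0,0,0,0,0,0],[0,0,0,0,0,0],[0,0,0,0,0,0]]]' --hand 0

```text
clock: 23.97
eef_pos: [489.9, -188.7, 54.6]
tcp_rot: [-3.141, -0.068, 0.208]
contact_force: [-0.3, -0.1, 0.1]
opening: 1.004
```

Emit:
carry_out --increments '[[[0,0,-0.02,0,0,0],[0,0,-0.05,0,0,0],[0,0,-0.1,0,0,0],[0,0,-0.15,0,0,0],[0,0,-0.22,0,0,0]]]'

```text
clock: 24.38
eef_pos: [483.0, -189.6, 142.6]
tcp_rot: [-3.14, -0.066, 0.208]
contact_force: [-0.0, -0.3, 0.7]
opening: 1.0
```

Emit:
carry_out --increments '[[[-0.04,0,-0.08,0,0,0],[-0.1,0,-0.16,0,0,0],[-0.18,0,-0.25,0,0,0],[-0.24,0,-0.3,0,0,0],[-0.26,0,-0.32,0,0,0]]]'

```text
clock: 24.8
eef_pos: [371.7, -213.9, 266.4]
tcp_rot: [3.139, -0.07, 0.208]
contact_force: [0.2, -0.7, -0.5]
opening: 1.001
```

Run:
```python
from h import *
print(sense()['eef_pos'],sense()['clock'],sense()['opening'])
f=optics.grab_frame('top'); save('t13',f['img']); P=cloud(f); X,Y,Z=P[...,0],P[...,1],P[...,2]
print('tube',[(np.round(d['point']),d['confidence']) for d in nets.tip_of('tube','top')])
for n in('canister','canister_mouth','bottle','carton','beaker'): print(n,[(np.round(d['point'],1),round(d['confidence'],2)) for d in nets.tip_of(n,'top')])
m=(abs(Y+187)<60)&(abs(X-500)<110)&(Z>68)&(Z<95)
print(m.sum(),cv2.minAreaRect(P[m][:,:2].astype(np.float32)),np.median(Z[m]))
f=optics.grab_frame('scene'); save('s13',f['img'])
for n in('canister','canister_mouth','tube'): print(n,[(np.round(d['point'],1),round(d['confidence'],2)) for d in nets.tip_of(n,'scene')])
```

```text
[ 371.66906835 -213.87337544  266.40612848] 24.8 1.0011728980400334
tube [(array([426., 161.,  17.]), 0.94), (array([ 360., -123.,    8.]), 0.81)]
canister [(array([ 502.2, -182.8,   51.3]), 0.94)]
canister_mouth [(array([ 436.3, -200.1,   50.5]), 0.93)]
bottle [(array([703.9,   6.1,  -4.7]), 0.67)]
carton [(array([704.9, 253.9,  -1.3]), 0.81)]
beaker []
1547 ((501.64129638671875, -186.80966186523438), (129.73876953125, 54.25640106201172), 11.699026107788086) 74.63545433148086
canister [(array([ 500.6, -187.7,   54.4]), 0.82)]
canister_mouth [(array([ 442.4, -200.1,   54.9]), 0.8)]
tube [(array([429.8, 157.6,  11.6]), 0.66), (array([ 363.5, -125.7,    6.6]), 0.55)]
```

View pics/t13.png

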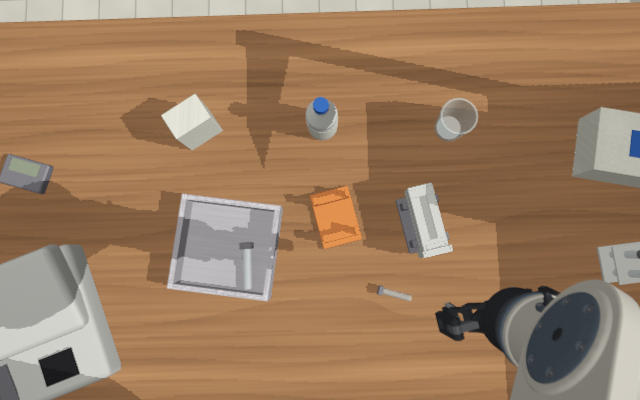

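View pics/s13.png

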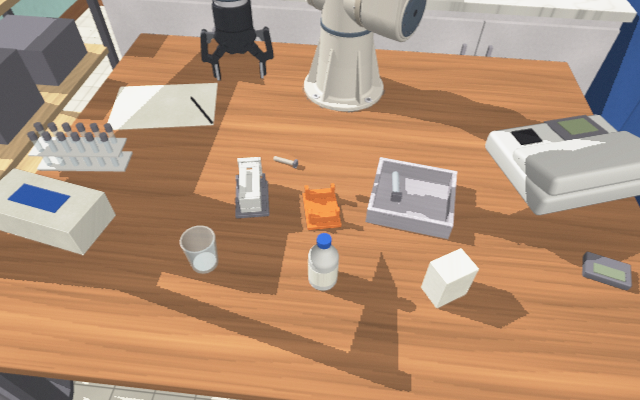

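The final pictures show the empty canister in the grey cradle at (501.6, -186.8), level and with its slot empty (top 425,220). The tube lies on the tray floor (top 247,265). Bottle, carton and beaker are where they started, and the arm is clear of everything.

```bash
python3 -c "
from rig import r; print(r.sign_off())"
```

```text
the job is handed in; nothing more can be done
None
```

The tube came free and is in the steel tray, and the empty canister is back in its grey cradle. I handed the job in at about 25 s of the 67 s allowed.

I lifted the canister and tipped its mouth about 44° down over the tray's far wall. I touched the rim to the wall slowly once to find the height, then tapped it twice. After the second tap the tube slid out onto the tray floor.

**Last checks:**
- **Canister:** it lies at about (501.6, -186.8), against a cradle centre measured at (501.7, -187.0). Its yaw is 11.7° and its top is at the same height as at the start. The slot shows it empty.
- **Tube:** both cameras place it inside the tray at about (426–430, 158–161).
- **Bottle, carton and beaker:** they look unmoved in both pictures. The network missed the beaker in the last top view, so for that one I went by the picture alone.
- **Wrist force:** the highest I read was about 30 N, while pressing the canister into the cradle. The peak during the fast taps themselves was not read.

**What did not go to plan:**
- The canister slipped about 4.5 mm and 3–4° in the grip during the taps. I measured this with the wrist camera and corrected for it before setting it down.
- My first tipping direction brought two wrist joints close to their limits, so I approached the wall from a different angle.

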